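Close the shielded radio units and sniff their seams

ROBOT

A 6-joint arm with a two-finger parallel gripper is mounted at the origin on the work surface. World frame = base frame: x ahead of the robot, y to its left, z up, the work surface at z = 0. Lengths are in m, angles in rad, forces in N, time in s.
With the tool pointing down it reaches from about 0.3 to 0.75 m from the base axis. Payload 8.5 kg.
Tool frame: the origin (TCP) lies at the very end of the fingers, on their centre line; the grasp point (between the pads) lies 19 mm behind it (grip_point_offset is the distance from the TCP to the grasp point, in m); x points along the fingers, y is the direction in which the jaws open and shut, and the axes are right-handed (so a half turn about x gives the same grasp; the last joint's range is limited). The gripper opens to 88 mm and grips with 3 to 60 N. Pads are 18 mm wide; open, the fingers measure 123 mm over their backs; the gripper's body (75 mm by 187 mm) begins 45 mm behind the grasp point.
Start: joints at [0.904, 0.381, 1.297, -0, 1.464, -0.215], TCP at [0.24, 0.495, 0.239] pointing down, gripper open.
Joint ranges: [-3.11, 3.11], [-0.89, 2.33], [0.22, 2.48], [-1.42, 4.56], [0.17, 2.85], [-2.88, 2.88]. Speed limits (rad/s): [2.39, 2.39, 3.14, 3.14, 3.14, 3.14].

INTERFACE

Orientations are given as a unit quaternion [w, x, y, z].
In Python, from plant import * gives the robot as it stands.
- The arm moves only by the tool play_rows, never from a script. Its argument "plan" is a list of rows, each a list of 3 entries, a list of its own where there are three numbers: the turn, a rotation vector about the world's x, y, z in rad, then the shift along the world's x, y, z in mm, then the opening, from -1 (shut) to 1 (fully open). In form: [[[ax, ay, az], [x, y, z], hand], ...]. A call has 1 to 8 rows; each row is the pose to reach, as a shift and turn from the pose measured when the call began; what a row does not reach only later rows make up. A row lasts 1/8 s, in which the tool goes at most 62.5 mm and 10.7 degrees, less where a joint would pass 70% of its speed; a pose out of reach is approached as far as the arm can. A call with a gripper value outside its range is refused whole. The fingers move at their own pace and stop on an object; the grip force is fixed at half the most. Time passes only in rows, so rows that repeat a pose let the fingers close. It gives the time, the measured TCP pose, the force and the opening at its end, in the units of the state.
- get_obs(): the state, without advancing time (a new reading comes with each control period).
- grab_frame(name): name is "scene" or "top" or "wrist"; returns a dict with "pixels" (400x640x3 uint8, blue, green, red), "depth" (400x640 float32, m along the optical axis (not along the pixel's ray), 0 where there is no reading), "fx", "fy", "cx", "cy" (pixels), "R" (3x3) and "t" (3): a world point X has camera coordinates R X + t. Camera axes: x right, y down, z forward; pixel columns grow to the right and rows downward; lengths in m; the calibration is good to about 2 mm. A picture is of the moment at which its call begins.
- finish_job(): hands the job in, once; it reports no verdict.
The state is a dict: "time_s": time; "q": joint angles; "joint_velocities": joint speeds; "tau": joint torques, N m; "position": TCP position; "eef_rot": TCP orientation; "contact_force": force on the tool from outside, world axes, zero at the start; "moment": the same for the moment, N m; "finger_gap": finger opening in m.
Only numpy, scipy, OpenCV 4.12 (cv2) and the standard library are available. Lean on these libraries where they do the work, as an engineer would, in place of code of your own. Each camera call takes 0.05 s, during which the arm holds its last target.

TASK

Put every cover lying on the bench on the radio unit of its own colour, copper strip over copper strip and fully home; a unit whose cover is missing stays open. Then take the orange sniffer probe upright from its stand and guide its tip along the L-shaped copper strip of each covered unit, first green, then yellow, then blue: from the left end of the run on the robot's side, right to the corner, round it and on to the end away from the robot, with the tip barely above or just touching the strip, never pressing, and never faster than 5 cm/s close to a unit. Finally hang the probe back in its stand, with all covers still home and the spool, bottle and yellow meter left alone.

Things in the scene. Friction and masses are not known exactly. Their poses are not given: they have to be found in the camera images.
- green_unit: green open-topped shielded radio unit, fixed: 80 (x) by 80 (y) by 40 mm high, walls 6 mm, circuit board inside. Origin: centre of its underside. Copper strip on the rim of its -x and -y edges (an L, corner at -x -y); brass socket on its +x wall. Cover home: plate top 45 mm above the bench, edges flush with the unit's outside
- yellow_unit: yellow open-topped shielded radio unit, fixed: 80 (x) by 100 (y) by 40 mm high, walls 6 mm, circuit board inside. Origin: centre of its underside. Copper strip on the rim of its -x and -y edges (an L, corner at -x -y); brass socket on its +x wall. Cover home: plate top 45 mm above the bench, edges flush with the unit's outside
- blue_unit: blue open-topped shielded radio unit, fixed: 80 (x) by 120 (y) by 40 mm high, walls 6 mm, circuit board inside. Origin: centre of its underside. Copper strip on the rim of its -x and -y edges (an L, corner at -x -y); brass socket on its +x wall. Cover home: plate top 45 mm above the bench, edges flush with the unit's outside
- green_cover: loose green cover (may be absent), 150 g: plate 80 (x) by 80 (y) by 5 mm on a plug 62 by 62 by 8 mm that drops into the unit (3 mm play). Origin: centre of the underside, 32 mm up when home; plate top at z 13 mm. Copper strip 10 mm wide on top along the -x and -y edges; home, axes agree with the unit's. Black handle bar over the middle: 14 mm thick (x), 50 mm long (y), z 30 to 44 mm, on posts
- green_cover_start (a point): start of its copper strip, at the -x +y corner of the green cover, on top of the plate, 6 mm inside both edges
- green_cover_corner (a point): corner of its copper strip, at the -x -y corner of the green cover, on top of the plate, 6 mm inside both edges
- green_cover_end (a point): end of its copper strip, at the +x -y corner of the green cover, on top of the plate, 6 mm inside both edges
- yellow_cover: loose yellow cover (may be absent), 150 g: plate 80 (x) by 100 (y) by 5 mm on a plug 62 by 82 by 8 mm that drops into the unit (3 mm play). Origin: centre of the underside, 32 mm up when home; plate top at z 13 mm. Copper strip 10 mm wide on top along the -x and -y edges; home, axes agree with the unit's. Black handle bar over the middle: 14 mm thick (x), 50 mm long (y), z 30 to 44 mm, on posts
- yellow_cover_start (a point): start of its copper strip, at the -x +y corner of the yellow cover, on top of the plate, 6 mm inside both edges
- yellow_cover_corner (a point): corner of its copper strip, at the -x -y corner of the yellow cover, on top of the plate, 6 mm inside both edges
- yellow_cover_end (a point): end of its copper strip, at the +x -y corner of the yellow cover, on top of the plate, 6 mm inside both edges
- blue_cover: loose blue cover (may be absent), 150 g: plate 80 (x) by 120 (y) by 5 mm on a plug 62 by 102 by 8 mm that drops into the unit (3 mm play). Origin: centre of the underside, 32 mm up when home; plate top at z 13 mm. Copper strip 10 mm wide on top along the -x and -y edges; home, axes agree with the unit's. Black handle bar over the middle: 14 mm thick (x), 50 mm long (y), z 30 to 44 mm, on posts
- blue_cover_start (a point): start of its copper strip, at the -x +y corner of the blue cover, on top of the plate, 6 mm inside both edges
- blue_cover_corner (a point): corner of its copper strip, at the -x -y corner of the blue cover, on top of the plate, 6 mm inside both edges
- blue_cover_end (a point): end of its copper strip, at the +x -y corner of the blue cover, on top of the plate, 6 mm inside both edges
- probe: orange sniffer probe, 148 mm long, 90 g, upright in its stand at the start. Origin: lowest point of the copper ball tip (12 mm across); z points up the probe. Steel shaft 9 mm across up to z 70 mm, then a round handle 26 mm across up to z 148 mm; grip it about 125 mm above the tip
- stand: probe stand, fixed: dark base 80 by 80 by 12 mm with an upright aluminium tube in the middle, 30 mm across, 20 mm bore, its mouth 90 mm above the bench. The probe's shaft hangs in the tube with the lower end of its handle on the mouth. Origin: centre of the underside
- stand_rest (a point): where the probe's tip is when the probe is home in the stand: on the tube's axis, 20 mm above the bench
- spool: bystander: spool of solder wire, 68 mm across, 44 mm high, origin under its centre
- bottle: bystander: white bottle, 66 mm across, 150 mm high, origin under its centre
- meter: bystander: yellow multimeter 110 by 65 by 35 mm, origin under its centre
Mind the look-alikes: they are no part of the job. What is shaped like the yellow_cover but turquoise is not meant.

How it is judged:
By the outcome, as a careful person would: the job done as asked, in the order asked, and still so for the second after the job is handed in, with the robot touching nothing.
Of green_cover, yellow_cover, blue_cover only 2 to 3 are there at a start; the rules pass over those that are not, and their reading is None.
At some moment in a run one of green_cover, yellow_cover, blue_cover may be knocked a few centimetres aside while the robot is not near it.
It also fails if it takes over 210 s, if anything falls off the work surface, if the arm or the gripper's body presses on something with over 40 N, if the wrist force passes 120 N, or if a joint passes its speed limit or range.

## Working session

There is one attempt and no reset: what is moved stays moved. The work goes in short steps, Python scripts to look and compute and a tool call to move; the robot and the scene stay as the last step left them, time stands still between calls to the robot, and variables do not carry over. Pictures are saved under pics/ and viewed, and the job is handed in when it is done.

Besides the shell and the picture viewer there is one more tool, called in YAML: its name, and indented under it one key for each argument. play_rows: Moves the arm, as the interface text tells. Its arguments: {"type":"object","properties":{"plan":{"type":"array"}},"required":["plan"]}

```bash
ls; mkdir -p pics
cat > h.py <<'E'
import numpy as np, cv2
from plant import *
def cam(n,save=None):
    f=grab_frame(n); 
    if save: cv2.imwrite('pics/'+save,f['pixels'])
    return f
def world(f,u,v,d=None):
    if d is None: d=float(f['depth'][int(round(v)),int(round(u))])
    c=np.array([(u-f['cx'])/f['fx']*d,(v-f['cy'])/f['fy']*d,d])
    return np.array(f['R']).T@(c-np.array(f['t']))
def cloud(f):
    d=f['depth']; v,u=np.mgrid[0:d.shape[0],0:d.shape[1]]
    c=np.stack([(u-f['cx'])/f['fx']*d,(v-f['cy'])/f['fy']*d,d],-1)
    return (c-np.array(f['t']))@np.array(f['R'])
def proj(f,X):
    c=np.array(f['R'])@np.array(X)+np.array(f['t']); return f['fx']*c[0]/c[2]+f['cx'],f['fy']*c[1]/c[2]+f['cy']
E
python3 - <<'E'
from h import *
for n in ['scene','top','wrist']:
    f=cam(n,n+'0.png'); print(n,f['fx'],f['R'],f['t'])
print(get_obs())
E
```

```text
pics
scene 390.1250315050703 [[-0.24334411  0.9698295  -0.01464179]
 [ 0.74147976  0.1762738  -0.6474066 ]
 [-0.62529306 -0.16839918 -0.76200414]] [ 0.12964534 -0.3671565   1.31658257]
top 508.5001830835472 [[ 0.01349933 -0.99988642 -0.00670248]
 [-0.98669519 -0.01223451 -0.16212006]
 [ 0.16201965  0.00880181 -0.98674828]] [-0.0053951   0.55182596  1.32780944]
wrist 350.1614054555298 [[ 4.36936775e-01  8.99491852e-01 -8.13971310e-04]
 [ 8.67952403e-01 -4.21378311e-01  2.62866782e-01]
 [ 2.36103539e-01 -1.15562652e-01 -9.64831795e-01]] [-0.55016049 -0.03657753  0.38837274]
{'time_s': 0.15, 'q': array([ 9.03680572e-01,  3.81084007e-01,  1.29799662e+00, -1.02891291e-05,
        1.46357840e+00, -2.15294094e-01]), 'joint_velocities': array([ 0.00079805, -0.00133059, -0.00250002,  0.00201577,  0.00133234,
        0.00016723]), 'tau': array([ 1.72669868e-03, -4.38086271e+01, -2.24614280e+01,  7.12534902e-02,
        3.43400461e-02, -1.04537196e-04]), 'position': array([0.2400145 , 0.49465636, 0.238287  ]), 'eef_rot': array([ 0.68898181,  0.15804491,  0.68929726, -0.15872983]), 'contact_force': array([ 0.0500965 ,  0.32017113, -0.76066419]), 'moment': array([0.01789222, 0.01446114, 0.04706839]), 'finger_gap': 0.08822787007018815}
```

View pics/scene0.png

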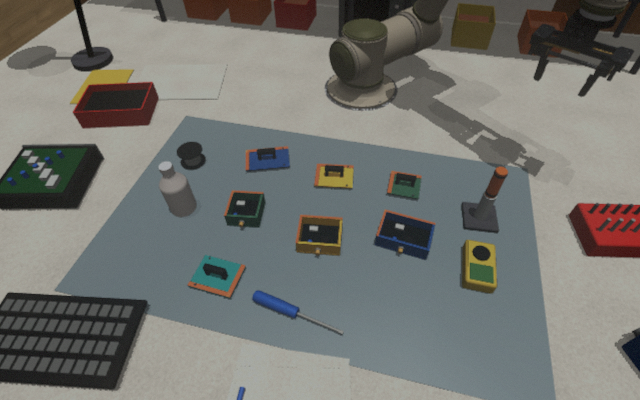

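View pics/top0.png

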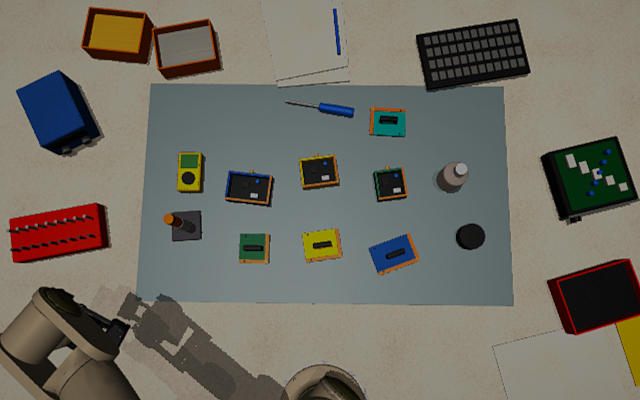

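View pics/wrist0.png

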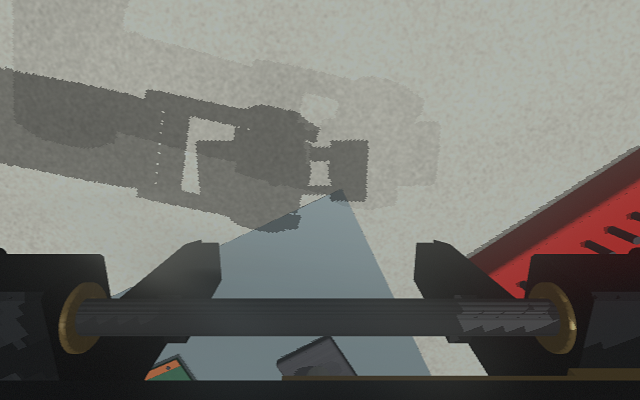

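Run:
```python
from h import *
f=cam('top'); im=f['pixels']
c=im[140:290,150:430]; cv2.imwrite('pics/crop1.png',cv2.resize(np.clip(c*1.6,0,255).astype('u1'),None,fx=2.85,fy=2.85,interpolation=cv2.INTER_CUBIC))
P=cloud(f)
for n,(u,v) in dict(gu=(390,183),yu=(319,172),bu=(249,187),gc=(254,248),yc=(322,245),bc=(393,253),turq=(388,122),meter=(190,172),probe=(170,218)).items(): print(n,P[v,u].round(3))
```

```text
gu [ 0.598 -0.182  0.014]
yu [0.627 0.015 0.017]
bu [0.582 0.208 0.016]
gc [0.412 0.184 0.045]
yc [0.422 0.003 0.045]
bc [ 0.404 -0.185  0.044]
turq [ 0.773 -0.178  0.017]
meter [0.615 0.365 0.049]
probe [0.475 0.374 0.167]
```

View pics/crop1.png

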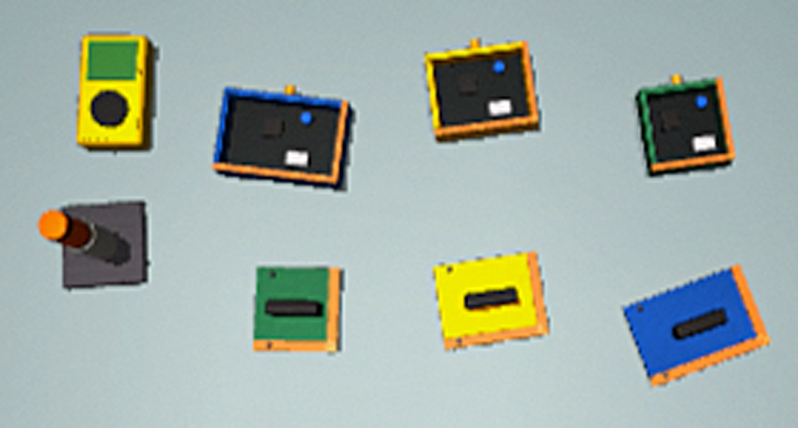

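```bash
cat >> h.py <<'E'
from scipy.spatial.transform import Rotation as Ro
from scipy.optimize import least_squares
def eef():
    o=get_obs(); q=o['eef_rot']; return np.array(o['position']),Ro.from_quat([q[1],q[2],q[3],q[0]])
def mask(im,col):
    h=cv2.cvtColor(im,cv2.COLOR_BGR2HSV); H,S,V=h[...,0].astype(int),h[...,1],h[...,2]
    r={'green':(55,80),'yellow':(22,34),'blue':(100,125),'copper':(5,18),'turq':(80,97)}[col]
    return (H>=r[0])&(H<=r[1])&(S>110)&(V>25)
E
python3 - <<'E'
from h import *
f=cam('wrist'); p,R=eef()
c=-np.array(f['R']).T@np.array(f['t']); print('tcp',p,'R',R.as_matrix().round(3)); print('cam',c, 'in tool',R.inv().apply(c-p)); print('look', R.inv().apply(np.array(f['R']).T).round(3))
t=cam('top'); s=cam('scene'); 
for nm,f in (('top',t),('scene',s)):
  P=cloud(f); im=f['pixels']; h=cv2.cvtColor(im,cv2.COLOR_BGR2HSV)
  for n,x,y,z in [('gc',.412,.184,.013),('yc',.422,.003,.013),('bc',.404,-.185,.013),('gu',.598,-.182,.04),('yu',.627,.015,.04),('bu',.582,.208,.04)]:
    m=(abs(P[...,2]-z)<.005)&(np.hypot(P[...,0]-x,P[...,1]-y)<.09)&(f['depth']>0)&(h[...,1]>110)
    q=P[m][:,:2]; rc=cv2.minAreaRect((q*1000).astype(np.float32)); print(nm,n,m.sum(),np.round(rc[0],1),np.round(rc[1],1),round(rc[2],1),P[m][:,2].mean().round(4))
E
```

```text
tcp [0.24005627 0.49469902 0.23848253] R [[-0.     0.437  0.9  ]
 [-0.001  0.9   -0.437]
 [-1.    -0.001 -0.   ]]
cam [0.18045024 0.52435096 0.38405099] in tool [-0.14556112  0.00055902 -0.06658783]
look [[-0.237  0.971  0.014]
 [ 0.115  0.014  0.993]
 [ 0.965  0.237 -0.115]]
top gc 665 [414.2 189.3] [76.5 79.6] 0.8 0.0134
top yc 857 [425.6   4. ] [78.9 99. ] 9.1 0.0133
top bc 1040 [ 404.3 -192.1] [ 78.9 119.4] 21.0 0.0135
top gu 207 [ 594.1 -180.8] [79.8 79.8] 9.2 0.0402
top yu 251 [627.   15.8] [81.2 99.5] 8.5 0.0402
top bu 276 [578.1 206.9] [121.2  79.7] 83.6 0.0401
scene gc 116 [398.3 172.6] [ 54.8 105.7] 44.9 0.0136
scene yc 658 [425.4   5.5] [83.9 98.2] 9.1 0.0132
scene bc 634 [ 404.3 -190.1] [ 82.  117.3] 22.1 0.0134
scene gu 100 [ 579.4 -201.3] [ 54.9 106.6] 53.0 0.0408
scene yu 420 [627.1  17.6] [83.5 99.4] 8.4 0.0396
scene bu 336 [579.  208.5] [118.1  83. ] 84.4 0.0398
```

play_rows:
  plan:
    - [[0, 0, -0.158], [25, -44, 0], 0.2]
    - [[0, 0, -0.316], [50, -87, 0], 0.2]
    - [[0, 0, -0.474], [75, -131, 0], 0.2]
    - [[0, 0, -0.632], [99, -174, 0], 0.2]
    - [[0, 0, -0.79], [124, -218, 0], 0.2]
    - [[0, 0, -0.948], [149, -261, 0], 0.2]
    - [[0, 0, -1.105], [174, -305, 0], 0.2]
    - [[0, 0, -1.105], [174, -305, 0], 0.2]

```text
time_s: 1.35
position: [0.4154, 0.1875, 0.2385]
eef_rot: [0.502, 0.498, 0.502, -0.498]
contact_force: [-0.6, 0.3, 0.7]
finger_gap: 0.0531
```

```bash
cat >> h.py <<'E'
def rect(f,x,y,z,r=.09,tol=.005):
    P=cloud(f); h=cv2.cvtColor(f['pixels'],cv2.COLOR_BGR2HSV)
    m=(abs(P[...,2]-z)<tol)&(np.hypot(P[...,0]-x,P[...,1]-y)<r)&(f['depth']>0)&(h[...,1]>110)
    if m.sum()<20: return None
    q=P[m][:,:2]; rc=cv2.minAreaRect((q*1000).astype(np.float32)); return m.sum(),np.round(rc[0],1),np.round(rc[1],1),round(rc[2],1),P[m][:,2].mean().round(4)
def st():
    p,R=eef(); o=get_obs(); M=R.as_matrix()
    print('t',o['time_s'],'tcp',(p*1000).round(1),'yaw_y',np.degrees(np.arctan2(M[1,1],M[0,1])).round(2),'x',M[:,0].round(3),'F',np.round(o['contact_force'],1),'gap',round(o['finger_gap']*1000,1))
E
python3 - <<'E'
from h import *
st(); f=cam('wrist','w1.png'); print(rect(f,.414,.19,.013)); P=cloud(f)
m=(abs(P[...,2]-.044)<.003)&(np.hypot(P[...,0]-.414,P[...,1]-.19)<.05)
q=P[m]; rc=cv2.minAreaRect((q[:,:2]*1000).astype(np.float32)); print(rc,q[:,2].mean())
E
```

```text
t 1.35 tcp [415.4 187.5 238.5] yaw_y 0.48 x [-0. -0. -1.] F [-0.6  0.3  0.7] gap 53.1
(np.int64(1078), array([416.1, 191.9]), array([78. , 79.8]), 0.1, np.float64(0.0133))
((416.9054870605469, 192.17364501953125), (13.108600616455078, 49.16879653930664), 0.27735060453414917) 0.04324068954086962
```

View pics/w1.png

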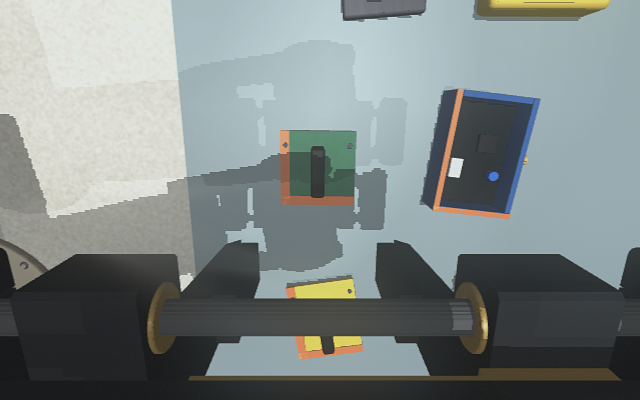

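play_rows:
  plan:
    - [[0, 0, -0.004], [1, 4, -50], 0.2]
    - [[0, 0, -0.004], [1, 4, -100], 0.0]
    - [[0, 0, -0.004], [1, 4, -150], 0.0]
    - [[0, 0, -0.004], [1, 4, -185], 0.0]
    - [[0, 0, -0.004], [1, 4, -205], 0.0]
    - [[0, 0, -0.004], [1, 4, -217], 0.0]
    - [[0, 0, -0.004], [1, 4, -220], 0.0]
    - [[0, 0, -0.004], [1, 4, -220], -1]

```text
time_s: 2.4
position: [0.4157, 0.1932, 0.019]
eef_rot: [0.502, 0.498, 0.502, -0.498]
contact_force: [-0.3, 0.1, -0.3]
finger_gap: 0.0357
```

play_rows:
  plan:
    - [[0, 0, 0], [0, 0, 0], -1]
    - [[0, 0, 0], [0, 0, 0], -1]
    - [[0, 0, 0], [0, 0, 0], -1]
    - [[0, 0, 0], [0, 0, 10], -1]
    - [[0, 0, 0], [0, 0, 40], -1]
    - [[0, 0, 0], [0, 0, 80], -1]
    - [[0, 0, 0], [0, 0, 110], -1]
    - [[0, 0, 0], [0, 0, 120], -1]

```text
time_s: 3.4
position: [0.4161, 0.1932, 0.1407]
eef_rot: [0.503, 0.499, 0.502, -0.497]
contact_force: [0.2, -0.5, -0.9]
finger_gap: 0.0138
```

Run:
```python
from h import *
st(); f=cam('wrist','w2.png'); t=cam('top')
p,_=eef(); x,y=p[:2]
for n,g in (('w',f),('t',t)):
    print(n,rect(g,x,y,p[2]-.018+.013,tol=.008))
    for nm,x2,y2,z in [('gc',.412,.184,.013),('yc',.422,.003,.013),('bc',.404,-.185,.013),('gu',.598,-.182,.04),('yu',.627,.015,.04),('bu',.582,.208,.04)]: print(nm,rect(g,x2,y2,z))
```

```text
t 3.4 tcp [416.1 193.2 140.7] yaw_y 0.49 x [ 0.003  0.001 -1.   ] F [ 0.2 -0.5 -0.9] gap 13.8
w (np.int64(1397), array([382.1, 213.2]), array([37.3, 10. ]), 89.9, np.float64(0.1344))
gc None
yc (np.int64(2579), array([421.7,  37.9]), array([80.9, 41.5]), 2.1, np.float64(0.0127))
bc None
gu None
yu (np.int64(1093), array([620.7,  56.4]), array([77.8, 32.4]), 1.5, np.float64(0.0387))
bu (np.int64(4110), array([580.6, 209.2]), array([119.9,  80.8]), 83.9, np.float64(0.0399))
t (np.int64(45), array([415.9, 151.7]), array([ 5. , 77.3]), 88.7, np.float64(0.1359))
gc None
yc (np.int64(870), array([425.6,   3.9]), array([78.9, 99.1]), 9.3, np.float64(0.0132))
bc (np.int64(1047), array([ 404.2, -192.1]), array([ 79. , 119.7]), 21.0, np.float64(0.0134))
gu (np.int64(214), array([ 593.8, -181. ]), array([79.4, 80.1]), 8.8, np.float64(0.0404))
yu (np.int64(246), array([626.7,  15.8]), array([80.6, 99.7]), 8.3, np.float64(0.0403))
bu (np.int64(262), array([579. , 206.9]), array([120.6,  80.6]), 84.0, np.float64(0.04))
```

View pics/w2.png

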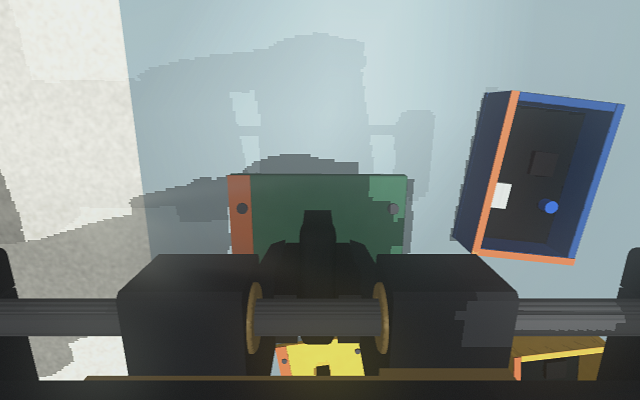

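play_rows:
  plan:
    - [[0, 0, 0.02], [4, -40, 20], -1]
    - [[0, 0, 0.04], [8, -95, 40], -1]
    - [[0, 0, 0.06], [12, -150, 40], -1]
    - [[0, 0, 0.08], [16, -205, 40], -1]
    - [[0, 0, 0.1], [18, -260, 40], -1]
    - [[0, 0, 0.12], [20, -315, 40], -1]
    - [[0, 0, 0.148], [20, -365, 40], -1]
    - [[0, 0, 0.148], [20, -385, 40], -1]

```text
time_s: 4.5
position: [0.4352, -0.1939, 0.1779]
eef_rot: [0.536, 0.461, 0.538, -0.46]
contact_force: [-0.1, 0.2, -1.7]
finger_gap: 0.0136
```

Run:
```python
from h import *
st(); f=cam('wrist','w3.png'); t=cam('top')
p,_=eef(); x,y=p[:2]
for n,g in (('w',f),('t',t)):
    for nm,x2,y2,z in [('yc',.422,.003,.013),('bc',.404,-.185,.013),('gu',.598,-.182,.04),('yu',.627,.015,.04),('bu',.582,.208,.04)]: print(n,nm,rect(g,x2,y2,z))
```

```text
t 4.5 tcp [ 435.2 -193.9  177.9] yaw_y 8.82 x [-0.001  0.002 -1.   ] F [-0.1  0.2 -1.7] gap 13.6
w yc (np.int64(77), array([430.5, -43.5]), array([68.5,  1. ]), 9.4, np.float64(0.0121))
w bc (np.int64(5395), array([ 396.2, -164.7]), array([79.3, 65.9]), 20.7, np.float64(0.0127))
w gu (np.int64(1163), array([ 595.6, -179.2]), array([80.2, 79.6]), 8.8, np.float64(0.0403))
w yu (np.int64(738), array([622.6, -30.8]), array([13.5, 56.5]), 88.8, np.float64(0.0404))
w bu None
t yc (np.int64(848), array([425.7,   4.1]), array([79.1, 98.9]), 9.3, np.float64(0.0135))
t bc (np.int64(31), array([ 397.3, -250.5]), array([23. , 14.1]), 44.8, np.float64(0.0138))
t gu (np.int64(174), array([ 593.9, -181.1]), array([79.4, 80.1]), 9.3, np.float64(0.0401))
t yu (np.int64(250), array([627.1,  15.7]), array([80.6, 99.7]), 8.1, np.float64(0.04))
t bu (np.int64(281), array([578.1, 206.9]), array([120.3,  80.6]), 84.8, np.float64(0.0399))
```

View pics/w3.png

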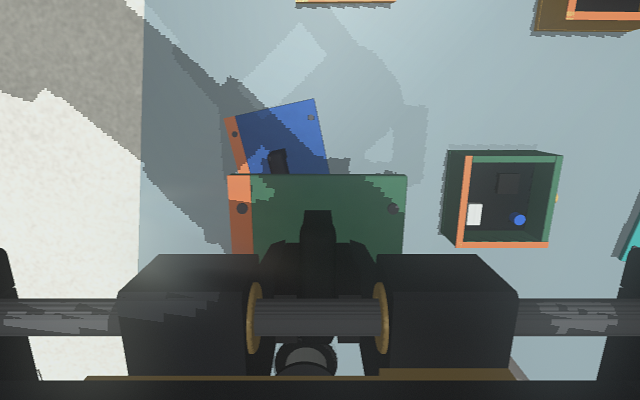

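play_rows:
  plan:
    - [[0, 0, 0.003], [40, 4, 0], -1]
    - [[0, 0, 0.003], [90, 9, -15], -1]
    - [[0, 0, 0.003], [135, 14, -40], -1]
    - [[0, 0, 0.003], [160.4, 16.3, -70], -1]
    - [[0, 0, 0.003], [160.4, 16.3, -90], -1]
    - [[0, 0, 0.003], [160.4, 16.3, -98], -1]
    - [[0, 0, 0.003], [160.4, 16.3, -98], -1]
    - [[0, 0, 0.003], [160.4, 16.3, -98], -1]

```text
time_s: 5.6
position: [0.596, -0.1764, 0.0813]
eef_rot: [0.538, 0.46, 0.538, -0.459]
contact_force: [0.3, -0.9, -0.2]
finger_gap: 0.0135
```

Run:
```python
from h import *
st(); t=cam('top','t4.png');s=cam('scene','s4.png')
P=cloud(s); 
cv2.imwrite('pics/c4.png',cv2.resize(np.hstack([t['pixels'][140:230,340:440],s['pixels'][160:250,200:300]]),None,fx=4,fy=4,interpolation=cv2.INTER_CUBIC))
```

```text
t 5.6 tcp [ 596.  -176.4   81.3] yaw_y 8.99 x [ 0.001  0.001 -1.   ] F [ 0.3 -0.9 -0.2] gap 13.5
```

View pics/c4.png

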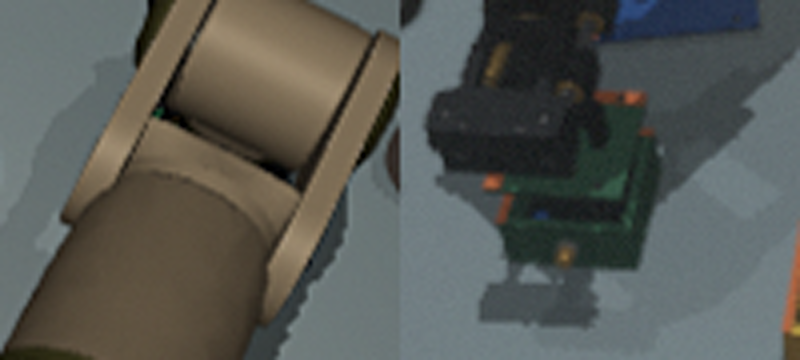

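play_rows:
  plan:
    - [[0, 0, 0], [-0.4, -1, -4], -1]
    - [[0, 0, 0], [-0.4, -1, -12], -1]
    - [[0, 0, 0], [-0.4, -1, -18], -1]
    - [[0, 0, 0], [-0.4, -1, -23], -1]
    - [[0, 0, 0], [-0.4, -1, -27], -1]
    - [[0, 0, 0], [-0.4, -1, -29], -1]
    - [[0, 0, 0], [-0.4, -1, -30], -1]
    - [[0, 0, 0], [-0.4, -1, -30.5], -1]

```text
time_s: 6.7
position: [0.5956, -0.1777, 0.0514]
eef_rot: [0.538, 0.46, 0.538, -0.459]
contact_force: [-4.3, 0.9, 7.3]
finger_gap: 0.0133
```

Run:
```python
from h import *
st()
```

```text
t 6.7 tcp [ 595.6 -177.7   51.4] yaw_y 8.99 x [ 0.001  0.001 -1.   ] F [-4.3  0.9  7.3] gap 13.3
```

play_rows:
  plan:
    - [[0, 0, 0], [0, 0, 0], 0.0]
    - [[0, 0, 0], [0, 0, 0], 0.0]
    - [[0, 0, 0], [0, 0, 0], 0.0]
    - [[0, 0, 0], [0, 0, 10], 0.0]
    - [[0, 0, 0], [0, 0, 40], 0.0]
    - [[0, 0, 0], [0, 0, 90], 0.0]
    - [[0, 0, 0], [0, 0, 140], 0.0]
    - [[0, 0, 0], [0, 0, 150], 0.0]

```text
time_s: 7.7
position: [0.5966, -0.178, 0.2057]
eef_rot: [0.54, 0.46, 0.535, -0.458]
contact_force: [-0.6, 0.3, -0.7]
finger_gap: 0.0444
```

Run:
```python
from h import *
st(); f=cam('wrist','w5.png')
print('cov',rect(f,.5955,-.179,.045,tol=.004))
P=cloud(f); m=(abs(P[...,2]-.045)<.006)&(abs(P[...,0]-.5955)<.045)&(abs(P[...,1]+.179)<.045)
q=P[m]; A=np.c_[q[:,:2]-[.5955,-.179],np.ones(len(q))]; print(np.linalg.lstsq(A,q[:,2],rcond=None)[0])
```

```text
t 7.7 tcp [ 596.6 -178.   205.7] yaw_y 9.0 x [ 0.008 -0.002 -1.   ] F [-0.6  0.3 -0.7] gap 44.4
cov (np.int64(1556), array([ 596.5, -179.1]), array([80.1, 79.2]), 8.9, np.float64(0.0452))
[-0.00050718 -0.00610284  0.044783  ]
```

View pics/w5.png

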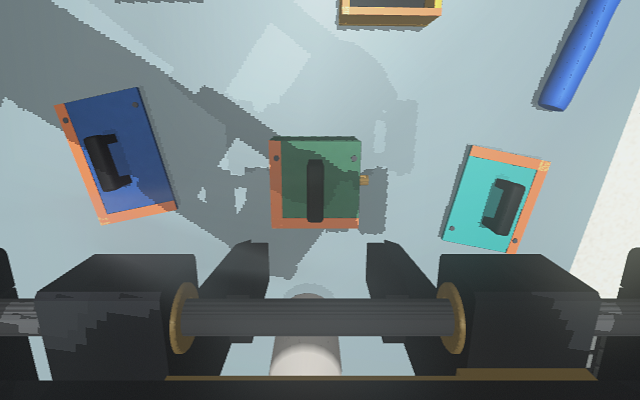

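play_rows:
  plan:
    - [[0, 0, 0], [-30, 33, 5], 0.0]
    - [[0, 0, 0], [-62, 68, 5], 0.0]
    - [[0, 0, 0], [-95, 104, 5], 0.0]
    - [[0, 0, 0], [-128, 140, 5], 0.0]
    - [[0, 0, 0.003], [-155, 170, 5], 0.0]
    - [[0, 0, 0.003], [-169, 184, 5], 0.0]
    - [[0, 0, 0.003], [-169, 184, 5], 0.0]
    - [[0, 0, 0.003], [-169, 184, 5], 0.0]

```text
time_s: 8.75
position: [0.4282, 0.0053, 0.2096]
eef_rot: [0.54, 0.46, 0.536, -0.458]
contact_force: [-0.2, -0.5, -0.6]
finger_gap: 0.0441
```

```bash
cat >> h.py <<'E'
def handle(f,x,y,z=.044):
    P=cloud(f); m=(abs(P[...,2]-z)<.003)&(np.hypot(P[...,0]-x,P[...,1]-y)<.05)&(f['pixels'].max(-1)<90)
    if m.sum()<20: return None
    q=P[m]; rc=cv2.minAreaRect((q[:,:2]*1000).astype(np.float32)); return m.sum(),np.round(rc[0],1),np.round(rc[1],1),round(rc[2],1)
E
python3 - <<'E'
from h import *
st(); f=cam('wrist','w6.png')
print('yc',rect(f,.4275,.006,.013),handle(f,.4275,.006)); print(rect(f,.628,.018,.04),rect(f,.406,-.19,.013))
E
```

```text
t 8.75 tcp [428.2   5.3 209.6] yaw_y 9.13 x [ 0.006 -0.001 -1.   ] F [-0.2 -0.5 -0.6] gap 44.1
yc (np.int64(6962), array([427.5,   6.5]), array([ 79.2, 100.1]), 9.3, np.float64(0.0128)) (np.int64(746), array([427.2,   6.6]), array([12.8, 48.7]), 9.3)
(np.int64(2385), array([628.5,  18. ]), array([ 80.7, 100.3]), 8.4, np.float64(0.0397)) (np.int64(2188), array([ 405.4, -187.1]), array([ 80. , 116.3]), 20.2, np.float64(0.0127))
```

View pics/w6.png

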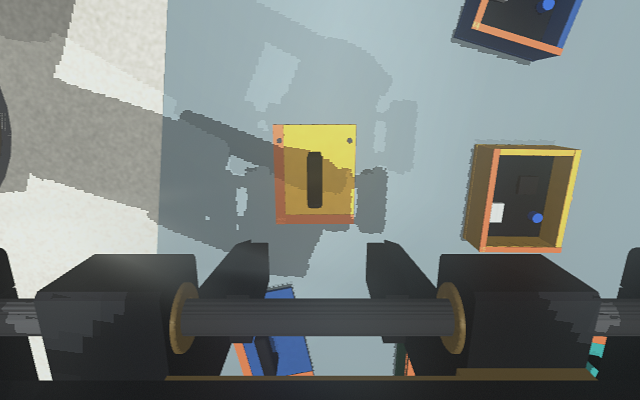

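play_rows:
  plan:
    - [[0, 0.006, 0.003], [-0.8, 1, -45], 0.0]
    - [[0, 0.006, 0.003], [-0.8, 1, -95], 0.0]
    - [[0, 0.006, 0.003], [-0.8, 1, -145], 0.0]
    - [[0, 0.006, 0.003], [-0.8, 1, -172], 0.0]
    - [[0, 0.006, 0.003], [-0.8, 1, -186], 0.0]
    - [[0, 0.006, 0.003], [-0.8, 1, -191], 0.0]
    - [[0, 0.006, 0.003], [-0.8, 1, -191], 0.0]
    - [[0, 0.006, 0.003], [-0.8, 1, -191], -1]

```text
time_s: 9.8
position: [0.4278, 0.006, 0.0191]
eef_rot: [0.54, 0.458, 0.538, -0.458]
contact_force: [0.3, -0.9, 0.5]
finger_gap: 0.0356
```

play_rows:
  plan:
    - [[0, 0, 0], [0, 0, 0], -1]
    - [[0, 0, 0], [0, 0, 0], -1]
    - [[0, 0, 0], [0, 0, 0], -1]
    - [[0, 0, 0], [0, 0, 0], -1]
    - [[0, 0, 0], [0, 0, 10], -1]
    - [[0, 0, 0], [0, 0, 45], -1]
    - [[0, 0, 0], [0, 0, 75], -1]
    - [[0, 0, 0], [0, 0, 80], -1]

```text
time_s: 10.8
position: [0.4284, 0.0059, 0.1006]
eef_rot: [0.541, 0.458, 0.537, -0.458]
contact_force: [0.6, -0.1, -1.8]
finger_gap: 0.0135
```

Run:
```python
from h import *
st()
f=cam('wrist'); t=cam('top')
print('yu',rect(f,.6285,.018,.04),rect(t,.627,.016,.04),rect(t,.404,-.192,.013),rect(t,.594,-.181,.045))
```

```text
t 10.8 tcp [428.4   5.9 100.6] yaw_y 9.28 x [ 0.005 -0.003 -1.   ] F [ 0.6 -0.1 -1.8] gap 13.5
yu (np.int64(2244), array([604.8,  21.5]), array([36.4, 87.2]), 7.3, np.float64(0.0394)) (np.int64(258), array([626.7,  15.8]), array([81.1, 99.3]), 8.7, np.float64(0.0402)) (np.int64(1057), array([ 404.3, -192.1]), array([ 78.9, 119.9]), 21.0, np.float64(0.0134)) (np.int64(653), array([ 594.5, -180.9]), array([80.7, 79.7]), 8.9, np.float64(0.0454))
```

play_rows:
  plan:
    - [[0, 0.004, -0.005], [30, 2, 0], -1]
    - [[0, 0.004, -0.01], [80, 5, 0], -1]
    - [[0, 0.004, -0.015], [130, 8, 0], -1]
    - [[0, 0.004, -0.015], [175, 10, -5], -1]
    - [[0, 0.004, -0.015], [200, 11.6, -15], -1]
    - [[0, 0.004, -0.015], [200, 11.6, -20], -1]
    - [[0, 0.004, -0.015], [200, 11.6, -22], -1]
    - [[0, 0.004, -0.015], [200, 11.6, -24], -1]

```text
time_s: 11.9
position: [0.6269, 0.0176, 0.075]
eef_rot: [0.535, 0.461, 0.536, -0.463]
contact_force: [0.1, -0.0, -2.1]
finger_gap: 0.0136
```

Run:
```python
from h import *
st();s=cam('scene')
cv2.imwrite('pics/c7.png',cv2.resize(s['pixels'][180:280,270:370],None,fx=5,fy=5,interpolation=cv2.INTER_CUBIC))
```

```text
t 11.9 tcp [626.9  17.6  75. ] yaw_y 8.41 x [-0.003 -0.002 -1.   ] F [ 0.1 -0.  -2.1] gap 13.6
```

View pics/c7.png

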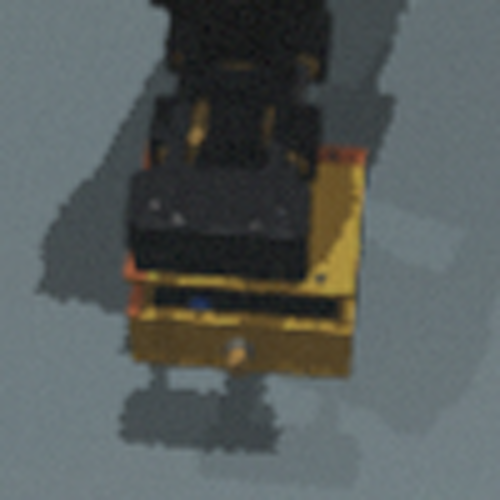

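Aligned over the yellow unit. Correct x by +1.6 and lower.

play_rows:
  plan:
    - [[0, -0.002, 0], [1.6, 0, 0], -1]
    - [[0, -0.002, 0], [1.6, 0, -6], -1]
    - [[0, -0.002, 0], [1.6, 0, -12], -1]
    - [[0, -0.002, 0], [1.6, 0, -17], -1]
    - [[0, -0.002, 0], [1.6, 0, -21], -1]
    - [[0, -0.002, 0], [1.6, 0, -23], -1]
    - [[0, -0.002, 0], [1.6, 0, -24], -1]
    - [[0, -0.002, 0], [1.6, 0, -24.5], -1]

```text
time_s: 12.95
position: [0.6286, 0.0176, 0.0514]
eef_rot: [0.536, 0.461, 0.535, -0.463]
contact_force: [-4.9, -0.0, 7.8]
finger_gap: 0.0134
```

Run:
```python
from h import *
st()
```

```text
t 12.95 tcp [628.6  17.6  51.4] yaw_y 8.41 x [-0.    -0.002 -1.   ] F [-4.9 -0.   7.8] gap 13.4
```

play_rows:
  plan:
    - [[0, 0, 0], [0, 0, 0], 0.0]
    - [[0, 0, 0], [0, 0, 0], 0.0]
    - [[0, 0, 0], [0, 0, 0], 0.0]
    - [[0, 0, 0], [0, 0, 10], 0.0]
    - [[0, 0, 0], [0, 0, 40], 0.0]
    - [[0, 0, 0], [0, 0, 90], 0.0]
    - [[0, 0, 0], [0, 0, 140], 0.0]
    - [[0, 0, 0], [0, 0, 155], 0.0]

```text
time_s: 13.95
position: [0.6293, 0.0175, 0.2104]
eef_rot: [0.538, 0.462, 0.533, -0.461]
contact_force: [0.3, 0.1, 0.2]
finger_gap: 0.0441
```

Run:
```python
from h import *
st(); f=cam('wrist','w8.png')
print('cov',rect(f,.6285,.018,.045,tol=.004))
P=cloud(f); m=(abs(P[...,2]-.045)<.006)&(abs(P[...,0]-.6285)<.045)&(abs(P[...,1]-.018)<.055)
q=P[m]; A=np.c_[q[:,:2]-[.6285,.018],np.ones(len(q))]; print(np.linalg.lstsq(A,q[:,2],rcond=None)[0])
t=cam('top'); print('gc',rect(t,.594,-.181,.045),'bc',rect(t,.404,-.192,.013))
```

```text
t 13.95 tcp [629.3  17.5 210.4] yaw_y 8.42 x [ 0.006 -0.003 -1.   ] F [0.3 0.1 0.2] gap 44.1
cov (np.int64(8343), array([629.6,  18.3]), array([ 80.1, 100.2]), 8.0, np.float64(0.0448))
[-0.00212271 -0.00432678  0.04477169]
gc (np.int64(646), array([ 594.5, -181.1]), array([81.2, 80.1]), 8.6, np.float64(0.0454)) bc (np.int64(1042), array([ 404.2, -192. ]), array([ 78.9, 119.2]), 21.0, np.float64(0.0133))
```

View pics/w8.png

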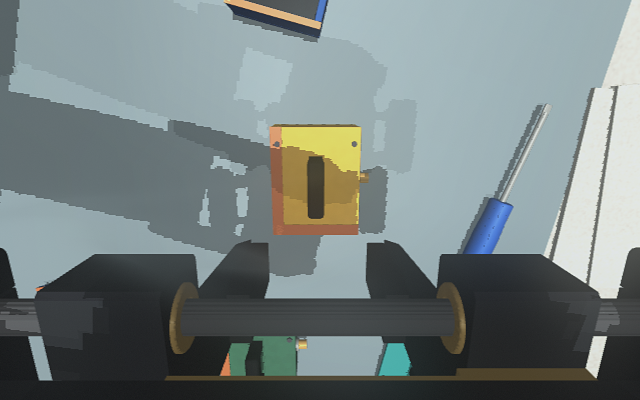

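play_rows:
  plan:
    - [[0, 0, 0.03], [-32, -30, 0], 0.0]
    - [[0, 0, 0.06], [-70, -65, 0], 0.0]
    - [[0, 0, 0.1], [-108, -100, 0], 0.0]
    - [[0, 0, 0.14], [-146, -135, 0], 0.0]
    - [[0, 0, 0.18], [-184, -170, 0], 0.0]
    - [[0, 0.004, 0.22], [-213, -197, 0], 0.0]
    - [[0, 0.004, 0.22], [-223, -207, 0], 0.0]
    - [[0, 0.004, 0.22], [-223, -207, 0], 0.0]

```text
time_s: 15.05
position: [0.4058, -0.1894, 0.2073]
eef_rot: [0.582, 0.4, 0.583, -0.402]
contact_force: [1.0, 0.1, -0.4]
finger_gap: 0.0441
```

Run:
```python
from h import *
st(); f=cam('wrist','w9.png')
print('bc',rect(f,.406,-.1895,.013),handle(f,.406,-.1895))
```

```text
t 15.05 tcp [ 405.8 -189.4  207.3] yaw_y 20.91 x [-0.002 -0.001 -1.   ] F [ 1.   0.1 -0.4] gap 44.1
bc (np.int64(8345), array([ 406., -190.]), array([ 79.5, 119.7]), 21.0, np.float64(0.0128)) (np.int64(786), array([ 405.9, -189.6]), array([13.8, 49.5]), 21.2)
```

View pics/w9.png

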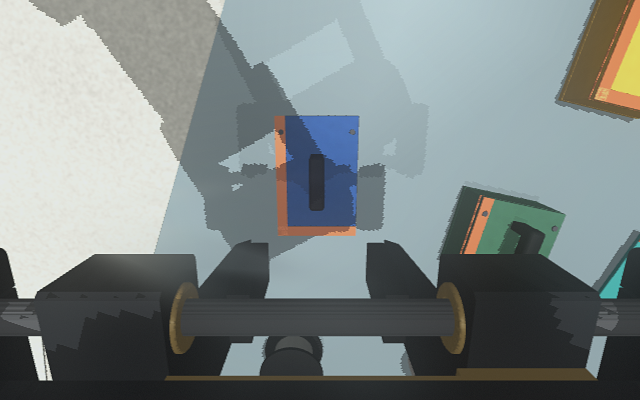

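play_rows:
  plan:
    - [[0, 0, 0.002], [0, -0.4, -45], 0.0]
    - [[0, 0, 0.002], [0, -0.4, -95], 0.0]
    - [[0, 0, 0.002], [0, -0.4, -145], 0.0]
    - [[0, 0, 0.002], [0, -0.4, -170], 0.0]
    - [[0, 0, 0.002], [0, -0.4, -184], 0.0]
    - [[0, 0, 0.002], [0, -0.4, -188.5], 0.0]
    - [[0, 0, 0.002], [0, -0.4, -188.5], 0.0]
    - [[0, 0, 0.002], [0, -0.4, -188.5], -1]

```text
time_s: 16.1
position: [0.4067, -0.1894, 0.0194]
eef_rot: [0.583, 0.399, 0.583, -0.401]
contact_force: [0.1, -0.5, -0.4]
finger_gap: 0.0362
```

play_rows:
  plan:
    - [[0, 0, 0], [0, 0, 0], -1]
    - [[0, 0, 0], [0, 0, 0], -1]
    - [[0, 0, 0], [0, 0, 0], -1]
    - [[0, 0, 0], [0, 0, 0], -1]
    - [[0, 0, 0], [0, 0, 10], -1]
    - [[0, 0, 0], [0, 0, 50], -1]
    - [[0, 0, 0], [0, 0, 105], -1]
    - [[0, 0, 0], [0, 0, 125], -1]

```text
time_s: 17.1
position: [0.4072, -0.1897, 0.1475]
eef_rot: [0.585, 0.399, 0.581, -0.401]
contact_force: [0.3, 0.4, -1.4]
finger_gap: 0.0135
```

Run:
```python
from h import *
st()
```

```text
t 17.1 tcp [ 407.2 -189.7  147.5] yaw_y 21.11 x [ 0.003 -0.005 -1.   ] F [ 0.3  0.4 -1.4] gap 13.5
```

play_rows:
  plan:
    - [[0, 0, -0.06], [2, 40, 10], -1]
    - [[0, 0, -0.12], [5, 95, 15], -1]
    - [[0, 0, -0.18], [8, 152, 15], -1]
    - [[0, 0, -0.24], [11, 209, 15], -1]
    - [[0, 0, -0.3], [14, 266, 15], -1]
    - [[0, 0, -0.37], [17, 323, 15], -1]
    - [[0, 0, -0.44], [18, 370, 15], -1]
    - [[0, 0, -0.471], [18, 385, 15], -1]

```text
time_s: 18.1
position: [0.4245, 0.1976, 0.1628]
eef_rot: [-0.476, -0.523, -0.473, 0.526]
contact_force: [0.5, -0.1, -1.0]
finger_gap: 0.0138
```

Run:
```python
from h import *
st(); f=cam('wrist','w10.png'); t=cam('top')
print(rect(f,.5795,.208,.04),rect(t,.5785,.207,.04))
```

```text
t 18.1 tcp [424.5 197.6 162.8] yaw_y -5.78 x [ 0.    -0.005 -1.   ] F [ 0.5 -0.1 -1. ] gap 13.8
(np.int64(3552), array([580.5, 209.1]), array([119.7,  80.8]), 83.8, np.float64(0.0399)) (np.int64(204), array([578.3, 206.8]), array([120.6,  79.3]), 84.0, np.float64(0.04))
```

View pics/w10.png

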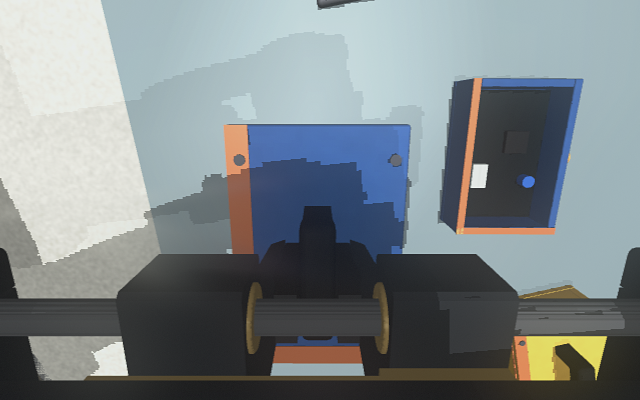

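play_rows:
  plan:
    - [[-0.005, 0, -0.005], [40, 3, 0], -1]
    - [[-0.005, 0, -0.005], [90, 7, -15], -1]
    - [[-0.005, 0, -0.005], [135, 10, -40], -1]
    - [[-0.005, 0, -0.005], [156, 11.7, -65], -1]
    - [[-0.005, 0, -0.005], [156, 11.7, -78], -1]
    - [[-0.005, 0, -0.005], [156, 11.7, -85], -1]
    - [[-0.005, 0, -0.005], [156, 11.7, -87], -1]
    - [[-0.005, 0, -0.005], [156, 11.7, -87], -1]

```text
time_s: 19.2
position: [0.5805, 0.2083, 0.0766]
eef_rot: [-0.476, -0.523, -0.47, 0.528]
contact_force: [0.4, -0.2, -1.3]
finger_gap: 0.0131
```

Run:
```python
from h import *
st()
```

```text
t 19.2 tcp [580.5 208.3  76.6] yaw_y -6.0 x [ 0.001 -0.01  -1.   ] F [ 0.4 -0.2 -1.3] gap 13.1
```

play_rows:
  plan:
    - [[0.01, 0, -0.001], [0, 0.8, 0], -1]
    - [[0.01, 0, -0.001], [0, 0.8, -6], -1]
    - [[0.01, 0, -0.001], [0, 0.8, -12], -1]
    - [[0.01, 0, -0.001], [0, 0.8, -17], -1]
    - [[0.01, 0, -0.001], [0, 0.8, -21], -1]
    - [[0.01, 0, -0.001], [0, 0.8, -24], -1]
    - [[0.01, 0, -0.001], [0, 0.8, -25.5], -1]
    - [[0.01, 0, -0.001], [0, 0.8, -26], -1]

```text
time_s: 20.2
position: [0.5805, 0.2091, 0.0517]
eef_rot: [0.473, 0.526, 0.472, -0.525]
contact_force: [-4.2, -1.7, 10.7]
finger_gap: 0.0135
```

Run:
```python
from h import *
st()
```

```text
t 20.2 tcp [580.5 209.1  51.7] yaw_y -6.06 x [ 0.002 -0.    -1.   ] F [-4.2 -1.7 10.7] gap 13.5
```

play_rows:
  plan:
    - [[0, 0, 0], [0, 0, 0], 0.0]
    - [[0, 0, 0], [0, 0, 0], 0.0]
    - [[0, 0, 0], [0, 0, 0], 0.0]
    - [[0, 0, 0], [0, 0, 10], 0.0]
    - [[0, 0, 0], [0, 0, 40], 0.0]
    - [[0, 0, 0], [0, 0, 90], 0.0]
    - [[0, 0, 0], [0, 0, 140], 0.0]
    - [[0, 0, 0], [0, 0, 155], 0.0]

```text
time_s: 21.2
position: [0.5813, 0.2093, 0.2106]
eef_rot: [0.475, 0.528, 0.471, -0.524]
contact_force: [0.5, 0.3, -0.6]
finger_gap: 0.0441
```

Run:
```python
from h import *
st(); f=cam('wrist','w11.png'); t=cam('top','t11.png'); s=cam('scene','s11.png')
print('cov',rect(f,.5805,.209,.045,tol=.004))
P=cloud(f); m=(abs(P[...,2]-.045)<.006)&(abs(P[...,0]-.5805)<.045)&(abs(P[...,1]-.209)<.065)
q=P[m]; A=np.c_[q[:,:2]-[.5805,.209],np.ones(len(q))]; print(np.linalg.lstsq(A,q[:,2],rcond=None)[0])
for g in (t,s): print('gc',rect(g,.594,-.181,.045),'yc',rect(g,.627,.016,.045))
# probe / stand
for n,g in (('t',t),('s',s),('w',f)):
    P=cloud(g); 
    for nm,z,tol in (('top',.168,.004),('mouth',.09,.003),('base',.012,.004)):
        m=(abs(P[...,2]-z)<tol)&(np.hypot(P[...,0]-.47,P[...,1]-.36)<.08)&(g['depth']>0)
        if m.sum()>5:
            q=P[m]; print(n,nm,m.sum(),(q.mean(0)*1000).round(1), cv2.minAreaRect((q[:,:2]*1000).astype(np.float32)))
```

```text
t 21.2 tcp [581.3 209.3 210.6] yaw_y -6.05 x [ 0.008  0.001 -1.   ] F [ 0.5  0.3 -0.6] gap 44.1
cov (np.int64(9779), array([581.4, 209.4]), array([119.2,  79.2]), 83.9, np.float64(0.0448))
[-0.00342941 -0.0010402   0.04477866]
gc (np.int64(663), array([ 594.8, -180.9]), array([82.1, 79.7]), 8.3, np.float64(0.0454)) yc (np.int64(862), array([626.9,  15.9]), array([81.5, 99.5]), 8.4, np.float64(0.0452))
gc (np.int64(156), array([ 580.4, -199.5]), array([ 59.1, 107.4]), 54.0, np.float64(0.0458)) yc (np.int64(1099), array([627.6,  17.4]), array([ 83.2, 100. ]), 9.1, np.float64(0.0451))
t top 74 [474.5 377.8 167.7] ((475.12908935546875, 378.6299133300781), (23.608028411865234, 24.79181671142578), 65.1205825805664)
t mouth 21 [472.4 369.3  89.9] ((471.14105224609375, 372.8160400390625), (17.277616500854492, 28.192716598510742), 58.81485366821289)
t base 230 [462.8 393.5  12. ] ((473.3103332519531, 393.2543640136719), (59.916561126708984, 90.50205993652344), 83.51970672607422)
s top 97 [477.1 380.6 167.3] ((475.2784729003906, 380.8721008300781), (23.80944061279297, 25.440208435058594), 79.14424133300781)
s mouth 37 [483.3 377.9  90. ] ((480.87957763671875, 377.8541259765625), (28.91594123840332, 17.944229125976562), 59.6437873840332)
s base 683 [484.  378.7  11.8] ((476.58270263671875, 380.72882080078125), (82.10700225830078, 79.87055969238281), 4.483377456665039)
w base 3835 [478.  359.2  11.5] ((479.0331726074219, 363.8038635253906), (80.32718658447266, 46.44049835205078), 3.692673683166504)
```

View pics/w11.png

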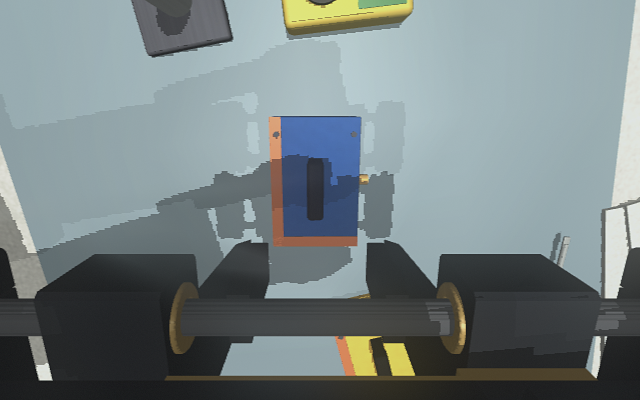

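View pics/s11.png

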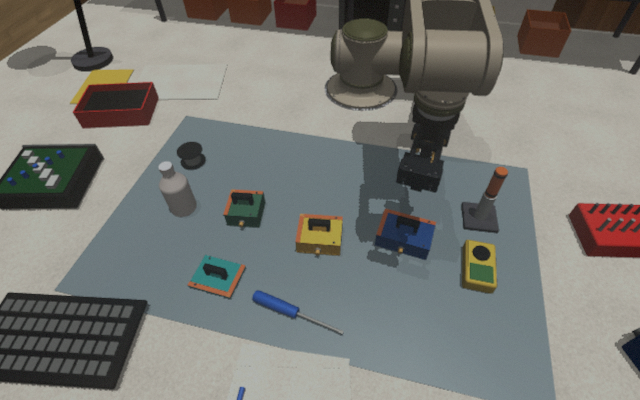

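play_rows:
  plan:
    - [[0, 0.008, 0.02], [-10, 15, 40], 0.3]
    - [[0, 0.008, 0.04], [-30, 50, 60], 0.3]
    - [[0, 0.008, 0.06], [-55, 90, 60], 0.3]
    - [[0, 0.008, 0.09], [-80, 130, 60], 0.3]
    - [[0, 0.008, 0.105], [-98, 160, 60], 0.3]
    - [[0, 0.008, 0.105], [-104, 171, 60], 0.3]
    - [[0, 0.008, 0.105], [-104, 171, 60], 0.3]
    - [[0, 0.008, 0.105], [-104, 171, 60], 0.3]

```text
time_s: 22.35
position: [0.4771, 0.379, 0.2659]
eef_rot: [-0.498, -0.498, -0.501, 0.503]
contact_force: [-0.0, 0.2, -0.2]
finger_gap: 0.0571
```

Run:
```python
from h import *
st(); f=cam('wrist','w12.png')
P=cloud(f); 
for nm,z,tol in (('top',.168,.004),('mouth',.09,.003),('base',.012,.004)):
        m=(abs(P[...,2]-z)<tol)&(np.hypot(P[...,0]-.477,P[...,1]-.381)<.08)&(f['depth']>0)
        if m.sum()>5:
            q=P[m]; print(nm,m.sum(),(q.mean(0)*1000).round(1), cv2.minAreaRect((q[:,:2]*1000).astype(np.float32)))
```

```text
t 22.35 tcp [477.1 379.  265.9] yaw_y -0.13 x [-0.007 -0.001 -1.   ] F [-0.   0.2 -0.2] gap 57.1
top 944 [477.  382.1 167.5] ((477.0834655761719, 381.5966796875), (25.078344345092773, 25.218585968017578), 24.5577392578125)
mouth 116 [477.5 390.3  89.4] ((477.7257080078125, 387.1236572265625), (18.3627872467041, 29.095983505249023), 83.84575653076172)
base 3419 [477.7 389.2  11.5] ((477.2450866699219, 381.47332763671875), (80.0374984741211, 79.8299331665039), 4.763804912567139)
```

View pics/w12.png

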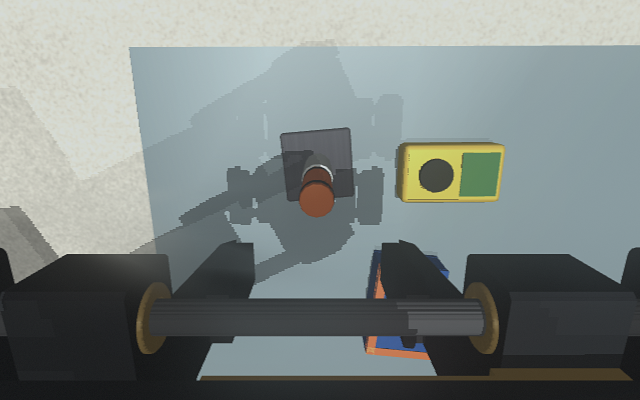

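play_rows:
  plan:
    - [[0, -0.007, 0.002], [0, 2.5, -30], 0.3]
    - [[0, -0.007, 0.002], [0, 2.5, -65], 0.3]
    - [[0, -0.007, 0.002], [0, 2.5, -100], 0.3]
    - [[0, -0.007, 0.002], [0, 2.5, -125], 0.3]
    - [[0, -0.007, 0.002], [0, 2.5, -136], 0.3]
    - [[0, -0.007, 0.002], [0, 2.5, -139.5], 0.3]
    - [[0, -0.007, 0.002], [0, 2.5, -140], 0.3]
    - [[0, -0.007, 0.002], [0, 2.5, -140], 0.3]

```text
time_s: 23.4
position: [0.4774, 0.3816, 0.1269]
eef_rot: [0.5, 0.5, 0.499, -0.5]
contact_force: [0.2, 0.5, -0.4]
finger_gap: 0.0572
```

Run:
```python
from h import *
st()
```

```text
t 23.4 tcp [477.4 381.6 126.9] yaw_y -0.02 x [ 0.002 -0.    -1.   ] F [ 0.2  0.5 -0.4] gap 57.2
```

play_rows:
  plan:
    - [[0, 0, 0], [0, 0, 0], -1]
    - [[0, 0, 0], [0, 0, 0], -1]
    - [[0, 0, 0], [0, 0, 0], -1]
    - [[0, 0, 0], [0, 0, 0], -1]
    - [[0, 0, 0], [0, 0, 0], -1]
    - [[0, 0, 0], [0, 0, 0], -1]
    - [[0, 0, 0], [0, 0, 0], -1]
    - [[0, 0, 0], [0, 0, 0], -1]

```text
time_s: 24.4
position: [0.4774, 0.3816, 0.1269]
eef_rot: [0.5, 0.5, 0.499, -0.5]
contact_force: [0.1, -0.9, 1.2]
finger_gap: 0.0252
```

Run:
```python
from h import *
st()
```

```text
t 24.4 tcp [477.4 381.6 126.9] yaw_y -0.02 x [ 0.001 -0.    -1.   ] F [ 0.1 -0.9  1.2] gap 25.2
```

play_rows:
  plan:
    - [[0, 0, 0], [0, 0, 5], -1]
    - [[0, 0, 0], [0, 0, 20], -1]
    - [[0, 0, 0], [0, 0, 40], -1]
    - [[0, 0, 0], [0, 0, 60], -1]
    - [[0, 0, 0], [0, 0, 80], -1]
    - [[0, 0, 0], [0, 0, 100], -1]
    - [[0, 0, 0], [0, 0, 118], -1]
    - [[0, 0, 0], [0, 0, 125], -1]

```text
time_s: 25.4
position: [0.4776, 0.3817, 0.2538]
eef_rot: [0.501, 0.501, 0.499, -0.499]
contact_force: [-1.0, -0.7, -0.8]
finger_gap: 0.0255
```

```bash
cat > pts.py <<'E'
import numpy as np
U={'green':((596.2,-178.9),8.9,34),'yellow':((629.0,18.1),8.3,44),'blue':((580.9,209.3),-6.05,54)}
def pts(n):
    c,a,h=U[n]; a=np.radians(a); R=np.array([[np.cos(a),-np.sin(a)],[np.sin(a),np.cos(a)]])
    return [np.array(c)+R@np.array(p) for p in ((-34,h),(-34,-h),(34,-h))]
if __name__=='__main__':
    for n in U: print(n,[p.round(1).tolist() for p in pts(n)])
E
python3 pts.py
python3 - <<'E'
from h import *
st(); t=cam('top');s=cam('scene','s13.png'); p,_=eef()
for n,g in (('t',t),('s',s)):
    P=cloud(g); m=(np.hypot(P[...,0]-p[0],P[...,1]-p[1])<.03)&(P[...,2]<p[2]-.03)&(P[...,2]>.11)
    q=P[m]; print(n,m.sum(), q[:,2].min() if m.sum() else 0)
    for z in np.arange(.14,.22,.01):
        mm=m&(abs(P[...,2]-z)<.005)
        if mm.sum()>3: print(z.round(3),mm.sum(),(P[mm].mean(0)*1000).round(1))
cv2.imwrite('pics/c13.png',cv2.resize(s['pixels'][80:250,420:560],None,fx=4,fy=4,interpolation=cv2.INTER_CUBIC)[:600])
E
```

```text
green [[557.3, -150.6], [567.9, -217.8], [635.1, -207.2]]
yellow [[589.0, 56.7], [601.7, -30.3], [669.0, -20.5]]
blue [[552.8, 266.6], [541.4, 159.2], [609.0, 152.0]]
t 25.4 tcp [477.6 381.7 253.8] yaw_y -0.02 x [ 0.004  0.001 -1.   ] F [-1.  -0.7 -0.8] gap 25.5
t 29 0.15135229567940553
0.15 4 [474.9 377.2 152.5]
0.16 8 [476.1 375.2 158.1]
0.17 6 [475.  375.7 170.1]
0.18 5 [474.8 376.5 180. ]
0.19 4 [476.7 375.  187.7]
s 134 0.14974498838257136
0.15 10 [479.9 379.8 152.4]
0.16 19 [480.1 380.2 159. ]
0.17 16 [480.1 380.7 169.4]
0.18 20 [480.3 380.  179.8]
0.19 18 [479.9 380.  190.1]
0.2 17 [479.6 380.1 199.5]
0.21 11 [480.8 380.6 208.1]
```

View pics/c13.png

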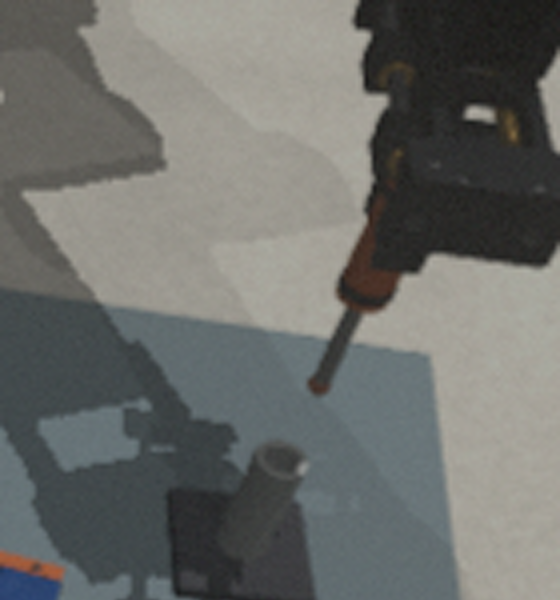

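play_rows:
  plan:
    - [[0, 0.003, 0], [4, -30, 0], -1]
    - [[0, 0.003, 0], [12, -80, 0], -1]
    - [[0, 0.003, 0], [20, -135, 0], -1]
    - [[0, 0.003, 0], [28, -190, 0], -1]
    - [[0, 0.003, 0], [36, -245, 0], -1]
    - [[0, 0.003, 0], [44, -300, 0], -1]
    - [[0, 0.003, 0], [52, -355, 0], -1]
    - [[0, 0.003, 0], [60, -405, 0], -1]

```text
time_s: 26.5
position: [0.5373, -0.0252, 0.2523]
eef_rot: [-0.499, -0.5, -0.5, 0.5]
contact_force: [-0.2, 0.3, -0.9]
finger_gap: 0.0252
```

Run:
```python
from h import *
st()
```

```text
t 26.5 tcp [537.3 -25.2 252.3] yaw_y -0.05 x [-0.001  0.001 -1.   ] F [-0.2  0.3 -0.9] gap 25.2
```

play_rows:
  plan:
    - [[0, 0, 0], [5, -30, 0], -1]
    - [[0, 0, 0], [10, -65, 0], -1]
    - [[0, 0, 0], [15, -95, 0], -1]
    - [[0, 0, 0], [19, -118, 0], -1]
    - [[0, 0, 0], [20, -125.4, -5], -1]
    - [[0, 0, 0], [20, -125.4, -10], -1]
    - [[0, 0, 0], [20, -125.4, -15], -1]
    - [[0, 0, 0], [20, -125.4, -20], -1]

```text
time_s: 27.5
position: [0.5572, -0.1498, 0.232]
eef_rot: [0.5, 0.5, 0.5, -0.5]
contact_force: [-0.2, 0.2, -1.0]
finger_gap: 0.0251
```

play_rows:
  plan:
    - [[0, 0, 0], [0, 0, -5], -1]
    - [[0, 0, 0], [0, 0, -10], -1]
    - [[0, 0, 0], [0, 0, -15], -1]
    - [[0, 0, 0], [0, 0, -20], -1]
    - [[0, 0, 0], [0, 0, -25], -1]
    - [[0, 0, 0], [0, 0, -30], -1]
    - [[0, 0, 0], [0, 0, -35], -1]
    - [[0, 0, 0], [0, 0, -39], -1]

```text
time_s: 28.5
position: [0.5572, -0.1499, 0.1926]
eef_rot: [0.5, 0.5, 0.501, -0.5]
contact_force: [-0.6, -0.4, -0.4]
finger_gap: 0.0251
```

Run:
```python
from h import *
st()
```

```text
t 28.5 tcp [ 557.2 -149.9  192.6] yaw_y 0.01 x [-0.001  0.001 -1.   ] F [-0.6 -0.4 -0.4] gap 25.1
```

play_rows:
  plan:
    - [[0, 0, 0], [0, -0.7, -5], -1]
    - [[0, 0, 0], [0, -0.7, -10], -1]
    - [[0, 0, 0], [0, -0.7, -15], -1]
    - [[0, 0, 0], [0, -0.7, -20], -1]
    - [[0, 0, 0], [0, -0.7, -25], -1]
    - [[0, 0, 0], [0, -0.7, -30], -1]
    - [[0, 0, 0], [0, -0.7, -34], -1]
    - [[0, 0, 0], [0, -0.7, -36], -1]

```text
time_s: 29.5
position: [0.5572, -0.1505, 0.1564]
eef_rot: [0.499, 0.5, 0.501, -0.5]
contact_force: [-0.1, 0.6, -1.3]
finger_gap: 0.0255
```

Run:
```python
from h import *
st(); s=cam('scene');w=cam('wrist','w14.png'); p,_=eef()
cv2.imwrite('pics/c14.png',cv2.resize(s['pixels'][160:250,200:300],None,fx=6,fy=6,interpolation=cv2.INTER_CUBIC))
P=cloud(s); m=(np.hypot(P[...,0]-p[0],P[...,1]-p[1])<.015)&(P[...,2]<.10)
for z in np.arange(.035,.1,.005):
    mm=m&(abs(P[...,2]-z)<.0025); 
    if mm.sum()>1: print(z.round(3),mm.sum(),(P[mm].mean(0)*1000).round(1))
```

```text
t 29.5 tcp [ 557.2 -150.5  156.4] yaw_y 0.0 x [-0.002  0.001 -1.   ] F [-0.1  0.6 -1.3] gap 25.5
0.035 5 [ 561.2 -143.8   35.5]
0.04 4 [ 557.9 -148.5   40.5]
0.045 48 [ 561.5 -153.7   44.9]
0.05 2 [ 558.7 -148.4   48.1]
0.055 4 [ 559.3 -149.2   55. ]
0.06 8 [ 560.  -147.9   59.8]
0.065 8 [ 558.7 -149.8   65.2]
0.07 3 [ 559.6 -148.6   71. ]
0.075 7 [ 558.9 -149.4   75.2]
0.08 6 [ 558.6 -148.5   80.6]
0.085 5 [ 559.  -149.7   85.7]
0.09 5 [ 559.7 -149.2   90.8]
0.095 6 [ 558.3 -149.4   94.8]
```

View pics/c14.png

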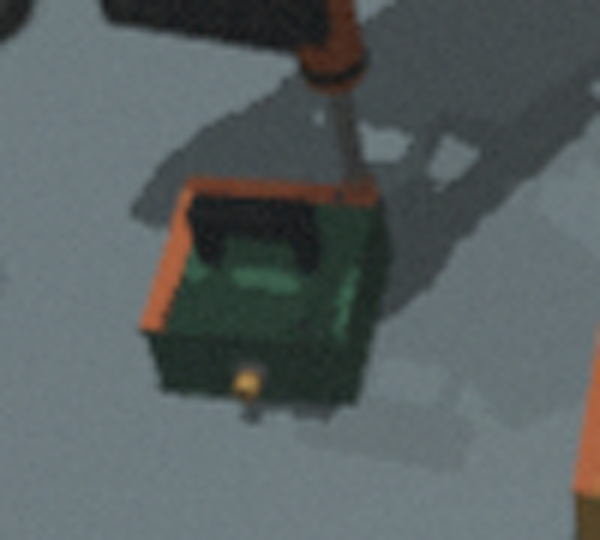

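View pics/w14.png

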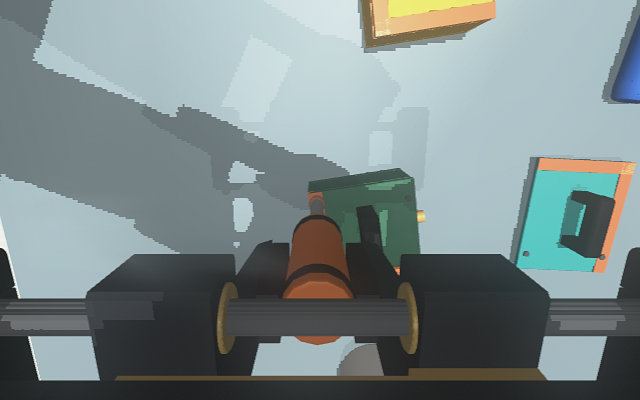

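play_rows:
  plan:
    - [[0, 0.002, 0], [0.1, 0, -1.5], -1]
    - [[0, 0.002, 0], [0.1, 0, -2.5], -1]
    - [[0, 0.002, 0], [0.1, 0, -3.3], -1]
    - [[0, 0.002, 0], [0.1, 0, -3.3], -1]

```text
time_s: 30.1
position: [0.5573, -0.1505, 0.1531]
eef_rot: [0.499, 0.499, 0.501, -0.501]
contact_force: [0.6, -1.0, -0.9]
finger_gap: 0.0249
```

Run:
```python
from h import *
st(); s=cam('scene')
cv2.imwrite('pics/c15.png',cv2.resize(s['pixels'][170:220,220:280],None,fx=10,fy=10,interpolation=cv2.INTER_CUBIC))
```

```text
t 30.1 tcp [ 557.3 -150.5  153.1] yaw_y 0.0 x [-0.004  0.001 -1.   ] F [ 0.6 -1.  -0.9] gap 24.9
```

View pics/c15.png

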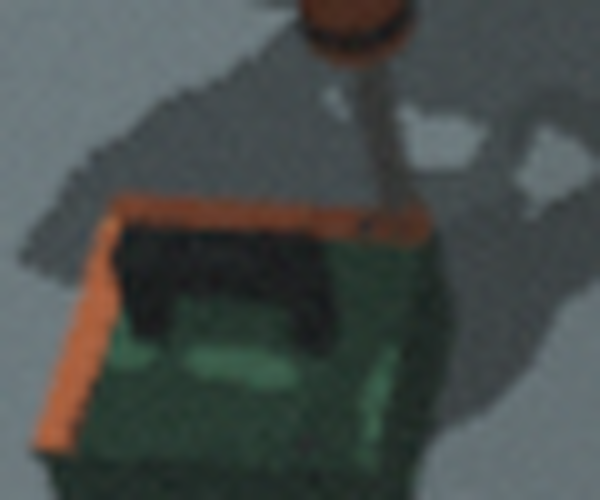

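play_rows:
  plan:
    - [[0, -0.003, 0], [0.6, -3.5, -0.3], -1]
    - [[0, -0.003, 0], [1.3, -7.7, -0.3], -1]
    - [[0, -0.003, 0], [2, -12, -0.3], -1]
    - [[0, -0.003, 0], [2.6, -16.3, -0.3], -1]
    - [[0, -0.003, 0], [3.3, -20.6, -0.3], -1]
    - [[0, -0.003, 0], [4, -24.9, -0.3], -1]
    - [[0, -0.003, 0], [4.7, -29.2, -0.3], -1]
    - [[0, -0.003, 0], [5.3, -33.5, -0.3], -1]

```text
time_s: 31.15
position: [0.5626, -0.1843, 0.1529]
eef_rot: [0.5, 0.5, 0.5, -0.5]
contact_force: [0.9, 0.8, -1.7]
finger_gap: 0.0253
```

Run:
```python
from h import *
st()
```

```text
t 31.15 tcp [ 562.6 -184.3  152.9] yaw_y -0.0 x [-0.001  0.001 -1.   ] F [ 0.9  0.8 -1.7] gap 25.3
```

play_rows:
  plan:
    - [[0, 0, 0], [0.7, -4.2, -0.2], -1]
    - [[0, 0, 0], [1.3, -8.5, -0.2], -1]
    - [[0, 0, 0], [2, -12.7, -0.2], -1]
    - [[0, 0, 0], [2.7, -17, -0.2], -1]
    - [[0, 0, 0], [3.4, -21.3, -0.2], -1]
    - [[0, 0, 0], [4, -25.6, -0.2], -1]
    - [[0, 0, 0], [4.7, -30, -0.2], -1]
    - [[0, 0, 0], [5.3, -33.5, -0.2], -1]

```text
time_s: 32.15
position: [0.568, -0.2181, 0.1527]
eef_rot: [0.5, 0.5, 0.5, -0.5]
contact_force: [0.6, 0.9, -0.7]
finger_gap: 0.0252
```

Run:
```python
from h import *
st()
```

```text
t 32.15 tcp [ 568.  -218.1  152.7] yaw_y -0.0 x [-0.001  0.001 -1.   ] F [ 0.6  0.9 -0.7] gap 25.2
```

Leg 2: (67.2, 10.9) remaining, in two halves.

play_rows:
  plan:
    - [[0, 0, 0], [3.5, 0.6, 0], -1]
    - [[0, 0, 0], [7.7, 1.2, 0], -1]
    - [[0, 0, 0], [12, 1.9, 0], -1]
    - [[0, 0, 0], [16.3, 2.6, 0], -1]
    - [[0, 0, 0], [20.6, 3.3, 0], -1]
    - [[0, 0, 0], [24.9, 4, 0], -1]
    - [[0, 0, 0], [29.2, 4.7, 0], -1]
    - [[0, 0, 0], [33.5, 5.4, 0], -1]

```text
time_s: 33.15
position: [0.6018, -0.2127, 0.1526]
eef_rot: [0.5, 0.5, 0.5, -0.5]
contact_force: [0.6, -0.3, -1.4]
finger_gap: 0.025
```

Run:
```python
from h import *
st()
```

```text
t 33.15 tcp [ 601.8 -212.7  152.6] yaw_y 0.0 x [-0.001  0.001 -1.   ] F [ 0.6 -0.3 -1.4] gap 25.0
```

play_rows:
  plan:
    - [[0, 0, 0], [4.2, 0.7, 0], -1]
    - [[0, 0, 0], [8.4, 1.4, 0], -1]
    - [[0, 0, 0], [12.7, 2, 0], -1]
    - [[0, 0, 0], [17, 2.7, 0], -1]
    - [[0, 0, 0], [21.3, 3.4, 0], -1]
    - [[0, 0, 0], [25.6, 4.1, 0], -1]
    - [[0, 0, 0], [29.8, 4.8, 0], -1]
    - [[0, 0, 0], [33.6, 5.5, 0], -1]

```text
time_s: 34.15
position: [0.6356, -0.2071, 0.1526]
eef_rot: [0.5, 0.5, 0.5, -0.5]
contact_force: [0.3, -0.4, -0.7]
finger_gap: 0.0254
```

Run:
```python
from h import *
st(); s=cam('scene'); w=cam('wrist','w16.png')
cv2.imwrite('pics/c16.png',cv2.resize(s['pixels'][160:250,200:300],None,fx=6,fy=6,interpolation=cv2.INTER_CUBIC))
```

```text
t 34.15 tcp [ 635.6 -207.1  152.6] yaw_y -0.0 x [-0.001  0.001 -1.   ] F [ 0.3 -0.4 -0.7] gap 25.4
```

View pics/c16.png

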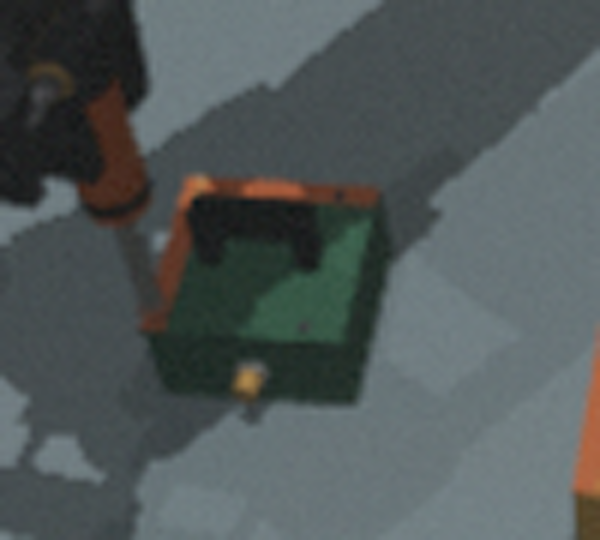

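View pics/w16.png

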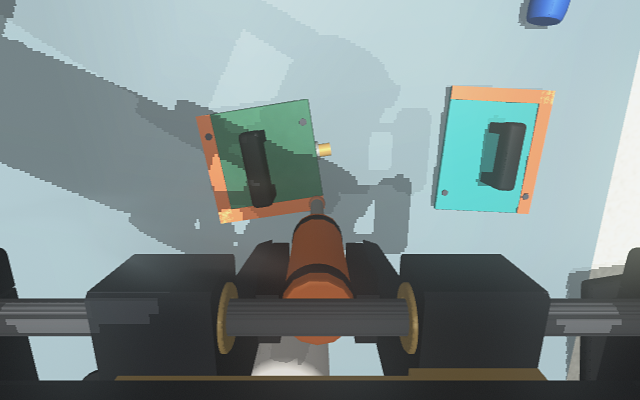

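play_rows:
  plan:
    - [[0, 0, 0], [0, 0, 4], -1]
    - [[0, 0, 0], [0, 0, 9], -1]
    - [[0, 0, 0], [0, 0, 14], -1]
    - [[0, 0, 0], [0, 0, 19], -1]
    - [[0, 0, 0], [0, 0, 24], -1]
    - [[0, 0, 0], [0, 0, 29], -1]
    - [[0, 0, 0], [0, 0, 34], -1]
    - [[0, 0, 0], [0, 0, 39], -1]

```text
time_s: 35.25
position: [0.6357, -0.2071, 0.1919]
eef_rot: [0.5, 0.5, 0.5, -0.5]
contact_force: [0.5, -0.4, -0.5]
finger_gap: 0.0255
```

play_rows:
  plan:
    - [[0, 0, 0], [0, 0, 5], -1]
    - [[0, 0, 0], [0, 0, 10], -1]
    - [[0, 0, 0], [0, 0, 15], -1]
    - [[0, 0, 0], [0, 0, 20], -1]
    - [[0, 0, 0], [0, 0, 25], -1]
    - [[0, 0, 0], [0, 0, 35], -1]
    - [[0, 0, 0], [0, 0, 50], -1]
    - [[0, 0, 0], [0, 0, 60], -1]

```text
time_s: 36.25
position: [0.6358, -0.2071, 0.2535]
eef_rot: [0.5, 0.5, 0.5, -0.5]
contact_force: [0.4, 0.1, -0.7]
finger_gap: 0.0251
```

Run:
```python
from h import *
st(); t=cam('top'); print('gc',rect(t,.594,-.181,.045),'yc',rect(t,.627,.016,.045),'bc',rect(t,.579,.207,.045))
```

```text
t 36.25 tcp [ 635.8 -207.1  253.5] yaw_y 0.01 x [ 0.001  0.    -1.   ] F [ 0.4  0.1 -0.7] gap 25.1
gc None yc (np.int64(850), array([627.6,  16.2]), array([81.6, 99.5]), 8.2, np.float64(0.0454)) bc (np.int64(1032), array([578.8, 207.1]), array([121.9,  80.1]), 83.4, np.float64(0.0452))
```

play_rows:
  plan:
    - [[0, 0, 0], [-5, 25, 0], -1]
    - [[0, 0, 0], [-12, 70, 0], -1]
    - [[0, 0, 0], [-21, 120, 0], -1]
    - [[0, 0, 0], [-30, 170, 0], -1]
    - [[0, 0, 0], [-38, 215, 0], -1]
    - [[0, 0, 0], [-44, 248, 0], -1]
    - [[0, 0, 0], [-46.8, 262, 0], -1]
    - [[0, 0, 0], [-46.8, 263.6, 0], -1]

```text
time_s: 37.3
position: [0.5893, 0.0564, 0.2548]
eef_rot: [0.501, 0.5, 0.499, -0.499]
contact_force: [0.0, 0.6, 0.0]
finger_gap: 0.0255
```

play_rows:
  plan:
    - [[0, 0, 0], [0, 0, -5], -1]
    - [[0, 0, 0], [0, 0, -12], -1]
    - [[0, 0, 0], [0, 0, -18], -1]
    - [[0, 0, 0], [0, 0, -23], -1]
    - [[0, 0, 0], [0, 0, -28], -1]
    - [[0, 0, 0], [0, 0, -33], -1]
    - [[0, 0, 0], [0, 0, -38], -1]
    - [[0, 0, 0], [0, 0, -43], -1]

```text
time_s: 38.3
position: [0.5893, 0.0564, 0.2114]
eef_rot: [0.501, 0.5, 0.499, -0.499]
contact_force: [0.5, 0.3, -1.1]
finger_gap: 0.0251
```

Run:
```python
from h import *
st(); t=cam('top'); print('gc',rect(t,.594,-.181,.045))
```

```text
t 38.3 tcp [589.3  56.4 211.4] yaw_y 0.05 x [ 0.003 -0.001 -1.   ] F [ 0.5  0.3 -1.1] gap 25.1
gc (np.int64(673), array([ 594.6, -181. ]), array([81.4, 80.1]), 8.3, np.float64(0.0454))
```

play_rows:
  plan:
    - [[0, 0.003, 0], [-0.3, 0.3, -5], -1]
    - [[0, 0.003, 0], [-0.3, 0.3, -10], -1]
    - [[0, 0.003, 0], [-0.3, 0.3, -15], -1]
    - [[0, 0.003, 0], [-0.3, 0.3, -20], -1]
    - [[0, 0.003, 0], [-0.3, 0.3, -25], -1]
    - [[0, 0.003, 0], [-0.3, 0.3, -30], -1]
    - [[0, 0.003, 0], [-0.3, 0.3, -35], -1]
    - [[0, 0.003, 0], [-0.3, 0.3, -40], -1]

```text
time_s: 39.35
position: [0.5888, 0.0567, 0.1704]
eef_rot: [0.5, 0.499, 0.5, -0.5]
contact_force: [-0.3, -0.5, -0.8]
finger_gap: 0.0254
```

play_rows:
  plan:
    - [[0, 0, 0], [0, 0, -4], -1]
    - [[0, 0, 0], [0, 0, -8], -1]
    - [[0, 0, 0], [0, 0, -11.5], -1]
    - [[0, 0, 0], [0, 0, -14], -1]
    - [[0, 0, 0], [0, 0, -15], -1]
    - [[0, 0, 0], [0, 0, -15], -1]

```text
time_s: 40.1
position: [0.5888, 0.0568, 0.1554]
eef_rot: [0.5, 0.499, 0.5, -0.5]
contact_force: [0.9, -0.8, -0.7]
finger_gap: 0.0252
```

Run:
```python
from h import *
st(); s=cam('scene')
cv2.imwrite('pics/c17.png',cv2.resize(s['pixels'][190:280,270:370],None,fx=6,fy=6,interpolation=cv2.INTER_CUBIC))
```

```text
t 40.1 tcp [588.8  56.8 155.4] yaw_y 0.05 x [-0.001 -0.001 -1.   ] F [ 0.9 -0.8 -0.7] gap 25.2
```

View pics/c17.png

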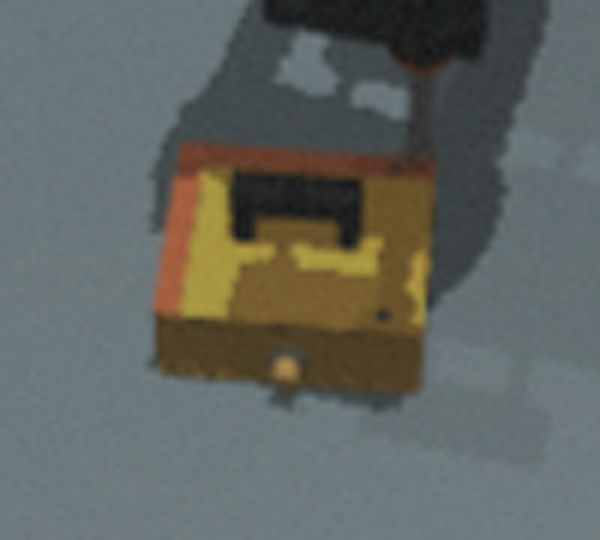

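play_rows:
  plan:
    - [[0, 0, 0], [0, 0, -1.6], -1]
    - [[0, 0, 0], [0, 0, -2.6], -1]
    - [[0, 0, 0], [0, 0, -2.7], -1]
    - [[0, 0, 0], [0.6, -3.5, -2.7], -1]
    - [[0, 0, 0], [1.1, -7.7, -2.7], -1]
    - [[0, 0, 0], [1.8, -12, -2.7], -1]
    - [[0, 0, 0], [2.4, -16.3, -2.7], -1]
    - [[0, 0, 0], [3, -20.6, -2.7], -1]

```text
time_s: 41.15
position: [0.5919, 0.0358, 0.1528]
eef_rot: [-0.5, -0.499, -0.5, 0.5]
contact_force: [0.4, -0.6, -1.0]
finger_gap: 0.0255
```

Run:
```python
from h import *
st()
```

```text
t 41.15 tcp [591.9  35.8 152.8] yaw_y 0.05 x [-0.001 -0.001 -1.   ] F [ 0.4 -0.6 -1. ] gap 25.5
```

Remaining to the corner (601.7,-30.3): (9.8,-66.1) → 16 rows of 4.13.

play_rows:
  plan:
    - [[0, 0, 0], [0.6, -4.1, -0.1], -1]
    - [[0, 0, 0], [1.2, -8.3, -0.1], -1]
    - [[0, 0, 0], [1.8, -12.4, -0.1], -1]
    - [[0, 0, 0], [2.4, -16.5, -0.1], -1]
    - [[0, 0, 0], [3.1, -20.7, -0.1], -1]
    - [[0, 0, 0], [3.7, -24.8, -0.1], -1]
    - [[0, 0, 0], [4.3, -28.9, -0.1], -1]
    - [[0, 0, 0], [4.9, -33, -0.1], -1]

```text
time_s: 42.15
position: [0.5968, 0.0025, 0.1527]
eef_rot: [-0.5, -0.499, -0.5, 0.5]
contact_force: [0.4, 0.2, -0.1]
finger_gap: 0.0254
```

play_rows:
  plan:
    - [[0, 0, 0], [0.6, -4.1, -0.1], -1]
    - [[0, 0, 0], [1.2, -8.3, -0.1], -1]
    - [[0, 0, 0], [1.8, -12.4, -0.1], -1]
    - [[0, 0, 0], [2.4, -16.5, -0.1], -1]
    - [[0, 0, 0], [3.1, -20.7, -0.1], -1]
    - [[0, 0, 0], [3.7, -24.8, -0.1], -1]
    - [[0, 0, 0], [4.3, -28.9, -0.1], -1]
    - [[0, 0, 0], [4.9, -32.6, -0.1], -1]

```text
time_s: 43.15
position: [0.6018, -0.0304, 0.1526]
eef_rot: [-0.5, -0.499, -0.5, 0.5]
contact_force: [0.0, 1.1, -1.2]
finger_gap: 0.025
```

Run:
```python
from h import *
st()
```

```text
t 43.15 tcp [601.8 -30.4 152.6] yaw_y 0.05 x [-0.001 -0.001 -1.   ] F [ 0.   1.1 -1.2] gap 25.0
```

To the end (669.0,-20.5): (67.2, 9.9).

play_rows:
  plan:
    - [[0, 0, 0], [3.5, 0.5, 0], -1]
    - [[0, 0, 0], [7.7, 1.1, 0], -1]
    - [[0, 0, 0], [12, 1.8, 0], -1]
    - [[0, 0, 0], [16.3, 2.4, 0], -1]
    - [[0, 0, 0], [20.6, 3, 0], -1]
    - [[0, 0, 0], [24.9, 3.7, 0], -1]
    - [[0, 0, 0], [29.2, 4.3, 0], -1]
    - [[0, 0, 0], [33.5, 4.9, 0], -1]

```text
time_s: 44.15
position: [0.6356, -0.0254, 0.1526]
eef_rot: [-0.5, -0.499, -0.5, 0.5]
contact_force: [-0.8, -0.4, -0.8]
finger_gap: 0.0251
```

play_rows:
  plan:
    - [[0, 0, 0], [4.2, 0.6, 0], -1]
    - [[0, 0, 0], [8.4, 1.2, 0], -1]
    - [[0, 0, 0], [12.7, 1.9, 0], -1]
    - [[0, 0, 0], [17, 2.5, 0], -1]
    - [[0, 0, 0], [21.3, 3.1, 0], -1]
    - [[0, 0, 0], [25.6, 3.8, 0], -1]
    - [[0, 0, 0], [29.8, 4.4, 0], -1]
    - [[0, 0, 0], [33.6, 4.9, 0], -1]

```text
time_s: 45.15
position: [0.6694, -0.0205, 0.1526]
eef_rot: [-0.5, -0.499, -0.5, 0.5]
contact_force: [0.0, 0.5, -1.3]
finger_gap: 0.0249
```

Run:
```python
from h import *
st(); s=cam('scene'); w=cam('wrist','w18.png')
cv2.imwrite('pics/c18.png',cv2.resize(s['pixels'][190:280,270:370],None,fx=6,fy=6,interpolation=cv2.INTER_CUBIC))
```

```text
t 45.15 tcp [669.4 -20.5 152.6] yaw_y 0.05 x [-0.001 -0.001 -1.   ] F [ 0.   0.5 -1.3] gap 24.9
```

View pics/c18.png

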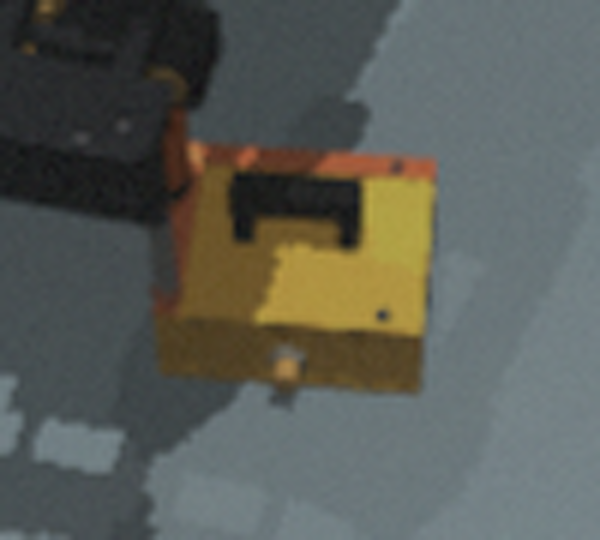

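View pics/w18.png

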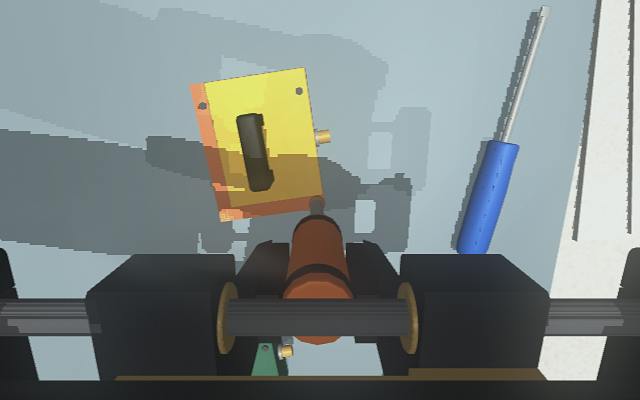

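play_rows:
  plan:
    - [[0, 0, 0], [0, 0, 4], -1]
    - [[0, 0, 0], [0, 0, 9], -1]
    - [[0, 0, 0], [0, 0, 14], -1]
    - [[0, 0, 0], [0, 0, 19], -1]
    - [[0, 0, 0], [0, 0, 24], -1]
    - [[0, 0, 0], [0, 0, 29], -1]
    - [[0, 0, 0], [0, 0, 34], -1]
    - [[0, 0, 0], [0, 0, 39], -1]

```text
time_s: 46.25
position: [0.6694, -0.0205, 0.1918]
eef_rot: [0.5, 0.499, 0.5, -0.5]
contact_force: [-0.4, 0.6, -0.3]
finger_gap: 0.0251
```

play_rows:
  plan:
    - [[0, 0, 0], [0, 0, 5], -1]
    - [[0, 0, 0], [0, 0, 10], -1]
    - [[0, 0, 0], [0, 0, 15], -1]
    - [[0, 0, 0], [0, 0, 20], -1]
    - [[0, 0, 0], [0, 0, 25], -1]
    - [[0, 0, 0], [0, 0, 35], -1]
    - [[0, 0, 0], [0, 0, 50], -1]
    - [[0, 0, 0], [0, 0, 60], -1]

```text
time_s: 47.25
position: [0.6697, -0.0205, 0.2534]
eef_rot: [0.501, 0.5, 0.5, -0.5]
contact_force: [0.8, 0.4, -0.9]
finger_gap: 0.0252
```

Run:
```python
from h import *
st(); t=cam('top'); print('gc',rect(t,.594,-.181,.045),'yc',rect(t,.627,.016,.045),'bc',rect(t,.579,.207,.045))
```

```text
t 47.25 tcp [669.7 -20.5 253.4] yaw_y 0.06 x [ 0.    -0.001 -1.   ] F [ 0.8  0.4 -0.9] gap 25.2
gc (np.int64(639), array([ 594.6, -181.3]), array([81.1, 80.7]), 9.0, np.float64(0.0454)) yc None bc (np.int64(1025), array([578.6, 207.3]), array([120.6,  80.1]), 84.1, np.float64(0.0453))
```

play_rows:
  plan:
    - [[0, 0, 0], [-12, 30, 0], -1]
    - [[0, 0, 0], [-33, 80, 0], -1]
    - [[0, 0, 0], [-54, 132, 0], -1]
    - [[0, 0, 0], [-75, 184, 0], -1]
    - [[0, 0, 0], [-95, 234, 0], -1]
    - [[0, 0, 0], [-110, 271, 0], -1]
    - [[0, 0, 0], [-116.9, 286, 0], -1]
    - [[0, 0, 0], [-116.9, 287, 0], -1]

```text
time_s: 48.3
position: [0.553, 0.2666, 0.2546]
eef_rot: [0.502, 0.5, 0.499, -0.499]
contact_force: [-0.5, -0.2, -1.7]
finger_gap: 0.0252
```

play_rows:
  plan:
    - [[0, 0, 0], [0, 0, -5], -1]
    - [[0, 0, 0], [0, 0, -12], -1]
    - [[0, 0, 0], [0, 0, -18], -1]
    - [[0, 0, 0], [0, 0, -23], -1]
    - [[0, 0, 0], [0, 0, -28], -1]
    - [[0, 0, 0], [0, 0, -33], -1]
    - [[0, 0, 0], [0, 0, -38], -1]
    - [[0, 0, 0], [0, 0, -43], -1]

```text
time_s: 49.3
position: [0.553, 0.2666, 0.2113]
eef_rot: [0.502, 0.5, 0.499, -0.499]
contact_force: [-0.2, -0.8, -0.6]
finger_gap: 0.0254
```

Run:
```python
from h import *
st(); t=cam('top'); print('yc',rect(t,.627,.016,.045))
```

```text
t 49.3 tcp [553.  266.6 211.3] yaw_y 0.11 x [ 0.002 -0.002 -1.   ] F [-0.2 -0.8 -0.6] gap 25.4
yc (np.int64(854), array([627.5,  15.9]), array([81.9, 99.4]), 8.1, np.float64(0.0452))
```

play_rows:
  plan:
    - [[0.002, 0.002, 0], [-0.2, 0, -5], -1]
    - [[0.002, 0.002, 0], [-0.2, 0, -10], -1]
    - [[0.002, 0.002, 0], [-0.2, 0, -15], -1]
    - [[0.002, 0.002, 0], [-0.2, 0, -20], -1]
    - [[0.002, 0.002, 0], [-0.2, 0, -25], -1]
    - [[0.002, 0.002, 0], [-0.2, 0, -30], -1]
    - [[0.002, 0.002, 0], [-0.2, 0, -35], -1]
    - [[0.002, 0.002, 0], [-0.2, 0, -40], -1]

```text
time_s: 50.35
position: [0.5525, 0.2665, 0.1703]
eef_rot: [0.5, 0.499, 0.501, -0.5]
contact_force: [-0.5, -0.1, -0.0]
finger_gap: 0.0254
```

play_rows:
  plan:
    - [[0, 0, 0], [0, 0, -4], -1]
    - [[0, 0, 0], [0, 0, -8], -1]
    - [[0, 0, 0], [0, 0, -11.5], -1]
    - [[0, 0, 0], [0, 0, -14], -1]
    - [[0, 0, 0], [0, 0, -15], -1]
    - [[0, 0, 0], [0, 0, -15], -1]

```text
time_s: 51.1
position: [0.5525, 0.2666, 0.1553]
eef_rot: [0.5, 0.499, 0.501, -0.5]
contact_force: [0.6, -0.2, -0.6]
finger_gap: 0.0248
```

Run:
```python
from h import *
st(); s=cam('scene'); cam('wrist','w19.png')
cv2.imwrite('pics/c19.png',cv2.resize(s['pixels'][190:280,355:455],None,fx=6,fy=6,interpolation=cv2.INTER_CUBIC))
```

```text
t 51.1 tcp [552.5 266.6 155.3] yaw_y 0.11 x [-0.001 -0.    -1.   ] F [ 0.6 -0.2 -0.6] gap 24.8
```

View pics/c19.png

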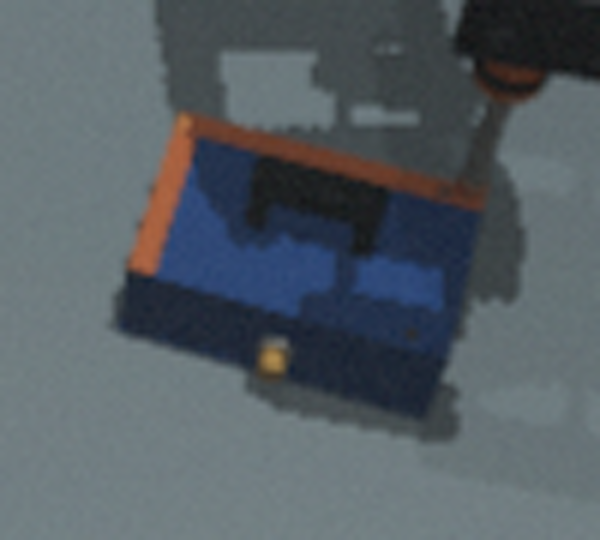

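View pics/w19.png

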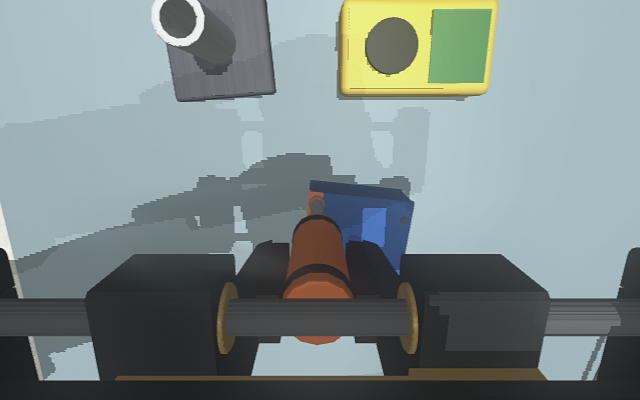

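play_rows:
  plan:
    - [[0, 0, 0], [0.2, 0, -1.6], -1]
    - [[0, 0, 0], [0.2, 0, -2.6], -1]
    - [[0, 0, 0], [0.2, 0, -2.7], -1]
    - [[0, 0, 0], [-0.2, -3.5, -2.7], -1]
    - [[0, 0, 0], [-0.6, -7.7, -2.7], -1]
    - [[0, 0, 0], [-1.1, -12, -2.7], -1]
    - [[0, 0, 0], [-1.5, -16.3, -2.7], -1]
    - [[0, 0, 0], [-2, -20.6, -2.7], -1]

```text
time_s: 52.2
position: [0.5506, 0.2456, 0.1528]
eef_rot: [0.5, 0.499, 0.501, -0.5]
contact_force: [-0.4, -1.0, -0.8]
finger_gap: 0.0252
```

play_rows:
  plan:
    - [[0, 0, 0], [-0.4, -4.3, 0], -1]
    - [[0, 0, 0], [-0.9, -8.6, 0], -1]
    - [[0, 0, 0], [-1.3, -12.9, 0], -1]
    - [[0, 0, 0], [-1.8, -17.2, 0], -1]
    - [[0, 0, 0], [-2.2, -21.5, 0], -1]
    - [[0, 0, 0], [-2.7, -25.8, 0], -1]
    - [[0, 0, 0], [-3.1, -30.1, 0], -1]
    - [[0, 0, 0], [-3.6, -34.4, 0], -1]

```text
time_s: 53.2
position: [0.5469, 0.2109, 0.1528]
eef_rot: [0.5, 0.499, 0.501, -0.5]
contact_force: [0.7, -0.0, -0.9]
finger_gap: 0.0249
```

Run:
```python
from h import *
st()
```

```text
t 53.2 tcp [546.9 210.9 152.8] yaw_y 0.1 x [-0. -0. -1.] F [ 0.7 -0.  -0.9] gap 24.9
```

Remaining to corner (541.4,159.2): (-5.5,-51.7).

play_rows:
  plan:
    - [[0, 0, 0], [-0.4, -4.3, -0.1], -1]
    - [[0, 0, 0], [-0.9, -8.6, -0.1], -1]
    - [[0, 0, 0], [-1.3, -12.9, -0.1], -1]
    - [[0, 0, 0], [-1.8, -17.2, -0.1], -1]
    - [[0, 0, 0], [-2.2, -21.5, -0.1], -1]
    - [[0, 0, 0], [-2.7, -25.8, -0.1], -1]
    - [[0, 0, 0], [-3.1, -30.1, -0.1], -1]
    - [[0, 0, 0], [-3.6, -34.4, -0.1], -1]

```text
time_s: 54.2
position: [0.5433, 0.1762, 0.1526]
eef_rot: [0.5, 0.499, 0.501, -0.5]
contact_force: [0.4, -0.0, -0.3]
finger_gap: 0.0249
```

play_rows:
  plan:
    - [[0, 0, 0], [-0.4, -4.3, -0.1], -1]
    - [[0, 0, 0], [-0.9, -8.6, -0.1], -1]
    - [[0, 0, 0], [-1.3, -12.9, -0.1], -1]
    - [[0, 0, 0], [-1.8, -16.8, -0.1], -1]
    - [[0, 0, 0], [-1.8, -17, -0.1], -1]

```text
time_s: 54.82
position: [0.5415, 0.159, 0.1526]
eef_rot: [0.5, 0.5, 0.5, -0.5]
contact_force: [-0.5, 0.0, 0.0]
finger_gap: 0.0255
```

Run:
```python
from h import *
st()
```

```text
t 54.825 tcp [541.5 159.  152.6] yaw_y 0.08 x [-0. -0. -1.] F [-0.5  0.   0. ] gap 25.5
```

To end (609.0,152.0): (67.5,-7.0).

play_rows:
  plan:
    - [[0, 0, 0], [3.5, -0.4, 0], -1]
    - [[0, 0, 0], [7.7, -0.8, 0], -1]
    - [[0, 0, 0], [12, -1.3, 0], -1]
    - [[0, 0, 0], [16.3, -1.7, 0], -1]
    - [[0, 0, 0], [20.6, -2.2, 0], -1]
    - [[0, 0, 0], [24.9, -2.6, 0], -1]
    - [[0, 0, 0], [29.2, -3.1, 0], -1]
    - [[0, 0, 0], [33.5, -3.5, 0], -1]

```text
time_s: 55.82
position: [0.5753, 0.1555, 0.1526]
eef_rot: [0.5, 0.5, 0.5, -0.5]
contact_force: [-0.5, 0.7, -0.8]
finger_gap: 0.0253
```

play_rows:
  plan:
    - [[0, 0, 0], [4.2, -0.4, 0], -1]
    - [[0, 0, 0], [8.4, -0.9, 0], -1]
    - [[0, 0, 0], [12.7, -1.3, 0], -1]
    - [[0, 0, 0], [17, -1.8, 0], -1]
    - [[0, 0, 0], [21.3, -2.2, 0], -1]
    - [[0, 0, 0], [25.6, -2.7, 0], -1]
    - [[0, 0, 0], [29.8, -3.1, 0], -1]
    - [[0, 0, 0], [33.8, -3.5, 0], -1]

```text
time_s: 56.82
position: [0.6094, 0.1519, 0.1526]
eef_rot: [0.5, 0.5, 0.5, -0.5]
contact_force: [0.3, -0.7, -0.4]
finger_gap: 0.0249
```

Run:
```python
from h import *
st(); s=cam('scene'); cam('wrist','w20.png')
cv2.imwrite('pics/c20.png',cv2.resize(s['pixels'][190:280,355:455],None,fx=6,fy=6,interpolation=cv2.INTER_CUBIC))
```

```text
t 56.825 tcp [609.4 151.9 152.6] yaw_y 0.08 x [-0. -0. -1.] F [ 0.3 -0.7 -0.4] gap 24.9
```

View pics/c20.png

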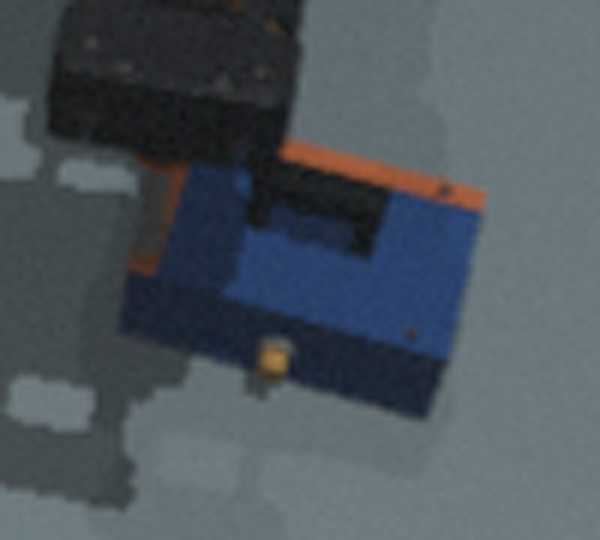

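View pics/w20.png

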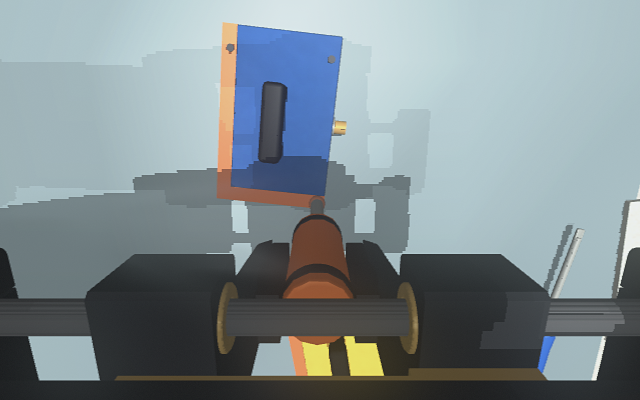

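Rise, then return to the stand at (477.3,381.6).

play_rows:
  plan:
    - [[0, 0, 0], [0, 0, 4], -1]
    - [[0, 0, 0], [0, 0, 9], -1]
    - [[0, 0, 0], [0, 0, 14], -1]
    - [[0, 0, 0], [0, 0, 19], -1]
    - [[0, 0, 0], [0, 0, 24], -1]
    - [[0, 0, 0], [0, 0, 29], -1]
    - [[0, 0, 0], [0, 0, 34], -1]
    - [[0, 0, 0], [0, 0, 39], -1]

```text
time_s: 57.92
position: [0.6094, 0.1519, 0.1918]
eef_rot: [0.5, 0.5, 0.5, -0.5]
contact_force: [-0.5, 0.1, -0.8]
finger_gap: 0.0251
```

play_rows:
  plan:
    - [[0, 0, 0], [0, 0, 5], -1]
    - [[0, 0, 0], [0, 0, 10], -1]
    - [[0, 0, 0], [0, 0, 15], -1]
    - [[0, 0, 0], [0, 0, 20], -1]
    - [[0, 0, 0], [0, 0, 25], -1]
    - [[0, 0, 0], [0, 0, 35], -1]
    - [[0, 0, 0], [0, 0, 50], -1]
    - [[0, 0, 0], [0, 0, 60], -1]

```text
time_s: 58.92
position: [0.6097, 0.1519, 0.2533]
eef_rot: [0.501, 0.5, 0.5, -0.499]
contact_force: [-0.5, 0.3, -0.6]
finger_gap: 0.0251
```

play_rows:
  plan:
    - [[0, 0, 0], [-13, 23, 0], -1]
    - [[0, 0, 0], [-35, 62, 0], -1]
    - [[0, 0, 0], [-58, 102, 0], -1]
    - [[0, 0, 0], [-82, 144, 0], -1]
    - [[0, 0, 0], [-106, 185, 0], -1]
    - [[0, 0, 0], [-124, 216, 0], -1]
    - [[0, 0, 0], [-132, 229.5, 0], -1]
    - [[0, 0, 0], [-132, 229.5, 0], -1]

```text
time_s: 59.92
position: [0.4776, 0.3816, 0.2536]
eef_rot: [0.501, 0.5, 0.5, -0.499]
contact_force: [-0.3, 1.3, -1.4]
finger_gap: 0.0251
```

Run:
```python
from h import *
st(); t=cam('top'); s=cam('scene')
for g in (t,): print('gc',rect(g,.594,-.181,.045),'yc',rect(g,.627,.016,.045),'bc',rect(g,.579,.207,.045))
cv2.imwrite('pics/c21.png',cv2.resize(s['pixels'][80:250,420:560],None,fx=4,fy=4,interpolation=cv2.INTER_CUBIC)[:600])
```

```text
t 59.925 tcp [477.6 381.6 253.6] yaw_y 0.13 x [ 0.002 -0.    -1.   ] F [-0.3  1.3 -1.4] gap 25.1
gc (np.int64(668), array([ 594. , -179.4]), array([80.1, 82.1]), 8.9, np.float64(0.0452)) yc (np.int64(844), array([627.2,  16.1]), array([81.4, 99.2]), 8.5, np.float64(0.0454)) bc (np.int64(1049), array([578.6, 206.7]), array([121. ,  79.8]), 84.1, np.float64(0.0453))
```

View pics/c21.png

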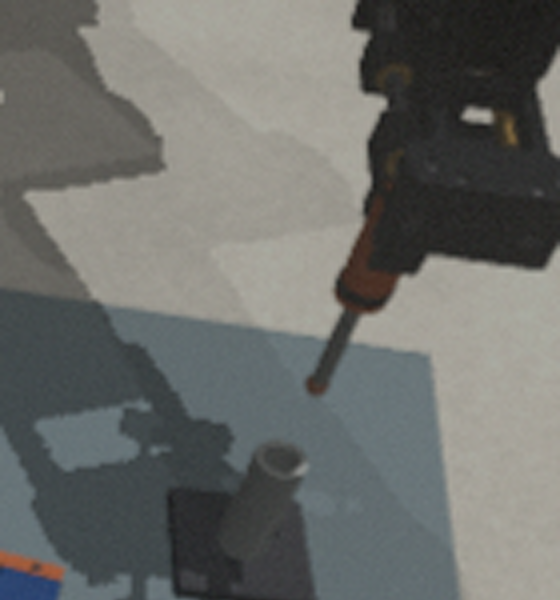

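play_rows:
  plan:
    - [[0, 0.002, 0], [-0.1, 0, -10], -1]
    - [[0, 0.002, 0], [-0.1, 0, -22], -1]
    - [[0, 0.002, 0], [-0.1, 0, -34], -1]
    - [[0, 0.002, 0], [-0.1, 0, -46], -1]
    - [[0, 0.002, 0], [-0.1, 0, -58], -1]
    - [[0, 0.002, 0], [-0.1, 0, -70], -1]
    - [[0, 0.002, 0], [-0.1, 0, -82], -1]
    - [[0, 0.002, 0], [-0.1, 0, -92], -1]

```text
time_s: 61.02
position: [0.4783, 0.3805, 0.1606]
eef_rot: [-0.5, -0.5, -0.5, 0.5]
contact_force: [0.8, -0.1, -0.9]
finger_gap: 0.0254
```

play_rows:
  plan:
    - [[0, 0, 0], [0, 0, -8], -1]
    - [[0, 0, 0], [0, 0, -16], -1]
    - [[0, 0, 0], [0, 0, -23], -1]
    - [[0, 0, 0], [0, 0, -28], -1]
    - [[0, 0, 0], [0, 0, -31.5], -1]
    - [[0, 0, 0], [0, 0, -33.3], -1]
    - [[0, 0, 0], [0, 0, -34], -1]
    - [[0, 0, 0], [0, 0, -34.2], -1]

```text
time_s: 62.02
position: [0.4783, 0.3805, 0.1269]
eef_rot: [0.5, 0.5, 0.5, -0.5]
contact_force: [-1.8, -0.8, 3.9]
finger_gap: 0.0253
```

Run:
```python
from h import *
st()
```

```text
t 62.025 tcp [478.3 380.5 126.9] yaw_y 0.02 x [-0. -0. -1.] F [-1.8 -0.8  3.9] gap 25.3
```

play_rows:
  plan:
    - [[0, 0, 0], [-0.5, 0.6, 0.2], -1]
    - [[0, 0, 0], [-1, 1.2, 0.2], -1]
    - [[0, 0, 0], [-1, 1.2, 0], -1]
    - [[0, 0, 0], [-1, 1.2, 0], 0.2]
    - [[0, 0, 0], [-1, 1.2, 0], 0.2]
    - [[0, 0, 0], [-1, 1.2, 0], 0.2]
    - [[0, 0, 0], [-1, 1.2, 0], 0.2]
    - [[0, 0, 0], [-1, 1.2, 0], 0.2]

```text
time_s: 63.02
position: [0.4773, 0.3817, 0.1269]
eef_rot: [0.5, 0.5, 0.5, -0.5]
contact_force: [0.7, 0.7, -0.3]
finger_gap: 0.0531
```

play_rows:
  plan:
    - [[0, 0, 0], [0, 0, 6], 0.2]
    - [[0, 0, 0], [0, 0, 18], 0.2]
    - [[0, 0, 0], [0, 0, 38], 0.2]
    - [[0, 0, 0], [0, 0, 60], 0.2]
    - [[0, 0, 0], [0, 0, 90], 0.2]
    - [[0, 0, 0], [0, 0, 120], 0.2]
    - [[0, 0, 0], [0, 0, 140], 0.2]
    - [[0, 0, 0], [0, 0, 145], 0.2]

```text
time_s: 64.03
position: [0.4775, 0.3819, 0.2738]
eef_rot: [0.5, 0.501, 0.5, -0.499]
contact_force: [-0.7, 0.2, 0.2]
finger_gap: 0.053
```

Run:
```python
from h import *
st(); t=cam('top','t22.png'); s=cam('scene','s22.png'); f=cam('wrist','w22.png')
for g in (t,s): print('gc',rect(g,.594,-.181,.045),'yc',rect(g,.627,.016,.045),'bc',rect(g,.579,.207,.045))
for n,g in (('t',t),('s',s),('w',f)):
    P=cloud(g); m=(abs(P[...,2]-.168)<.006)&(np.hypot(P[...,0]-.477,P[...,1]-.381)<.03)&(g['depth']>0)
    q=P[m]; print(n,m.sum(),(q.mean(0)*1000).round(1) if m.sum() else 0)
```

```text
t 64.025 tcp [477.5 381.9 273.8] yaw_y 0.03 x [ 0.003  0.001 -1.   ] F [-0.7  0.2  0.2] gap 53.0
gc (np.int64(652), array([ 594.5, -179.1]), array([81.4, 82.5]), 9.0, np.float64(0.0453)) yc (np.int64(858), array([627.5,  16.2]), array([82.4, 99.4]), 8.7, np.float64(0.0453)) bc (np.int64(1014), array([578.7, 206.9]), array([120.9,  79.7]), 83.9, np.float64(0.0451))
gc (np.int64(163), array([ 579.6, -195.9]), array([ 56.4, 108.6]), 53.2, np.float64(0.0456)) yc (np.int64(1090), array([627.8,  17.7]), array([82.6, 99.2]), 8.7, np.float64(0.0451)) bc (np.int64(1268), array([579.8, 208.4]), array([118.8,  82.6]), 83.7, np.float64(0.0451))
t 90 [475.7 377.7 167.8]
s 106 [479.1 380.1 167.1]
w 922 [478.3 382.6 167.4]
```

View pics/s22.png

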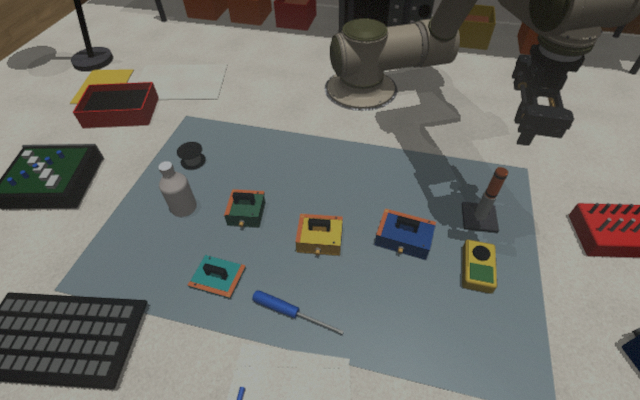

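View pics/t22.png

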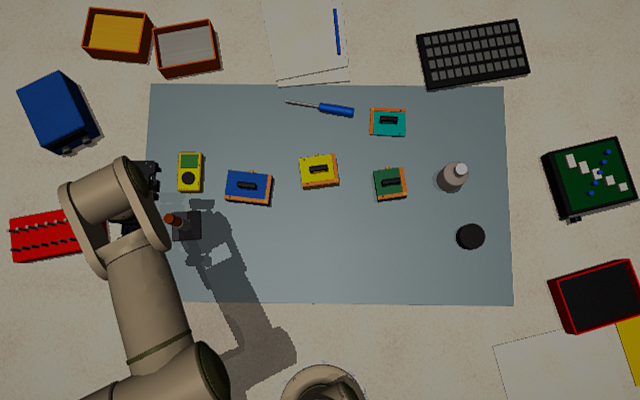

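play_rows:
  plan:
    - [[0, 0, 0], [6, -30, 0], 0.1]
    - [[0, 0, 0.02], [16, -78, 0], 0.1]
    - [[0, 0, 0.04], [28, -132, 0], 0.1]
    - [[0, 0, 0.06], [40, -188, 0], 0.1]
    - [[0, 0, 0.08], [52, -244, 0], 0.1]
    - [[0, 0, 0.1], [64, -300, 0], 0.1]
    - [[0, 0, 0.12], [76, -356, -5], 0.1]
    - [[0, 0, 0.14], [88, -410, -10], 0.1]

```text
time_s: 65.18
position: [0.565, -0.0303, 0.2605]
eef_rot: [0.533, 0.463, 0.534, -0.464]
contact_force: [0.7, 0.4, 0.0]
finger_gap: 0.0483
```

play_rows:
  plan:
    - [[0, 0, 0.01], [10, -45, -10], 0.0]
    - [[0, 0, 0.017], [20, -95, -25], 0.0]
    - [[0, 0, 0.017], [28, -135, -40], 0.0]
    - [[0, 0, 0.017], [30, -148, -50], 0.0]
    - [[0, 0, 0.017], [30, -148, -54], 0.0]
    - [[0, 0, 0.017], [30, -148, -54], 0.0]
    - [[0, 0, 0.017], [30, -148, -54], 0.0]

```text
time_s: 66.05
position: [0.5951, -0.177, 0.2072]
eef_rot: [0.538, 0.458, 0.538, -0.459]
contact_force: [-1.4, -0.9, 0.1]
finger_gap: 0.044
```

Run:
```python
from h import *
st(); f=cam('wrist','w23.png')
print('cov',rect(f,.5955,-.178,.045,tol=.004),handle(f,.5955,-.178,.076))
P=cloud(f); m=(abs(P[...,2]-.045)<.006)&(abs(P[...,0]-.5965)<.04)&(abs(P[...,1]+.178)<.04)
q=P[m]; A=np.c_[q[:,:2]-[.5965,-.178],np.ones(len(q))]; print(np.linalg.lstsq(A,q[:,2],rcond=None)[0])
cv2.imwrite('pics/c23.png',cv2.resize(f['pixels'][100:260,220:420],None,fx=3.5,fy=3.5,interpolation=cv2.INTER_CUBIC))
```

```text
t 66.05 tcp [ 595.1 -177.   207.2] yaw_y 9.12 x [-0.001 -0.    -1.   ] F [-1.4 -0.9  0.1] gap 44.0
cov (np.int64(1547), array([ 596.1, -177.1]), array([79.4, 81.8]), 8.9, np.float64(0.0452)) (np.int64(949), array([ 596. , -175.5]), array([13.8, 48.9]), 8.8)
[-0.00367465 -0.00197492  0.04476075]
```

View pics/c23.png

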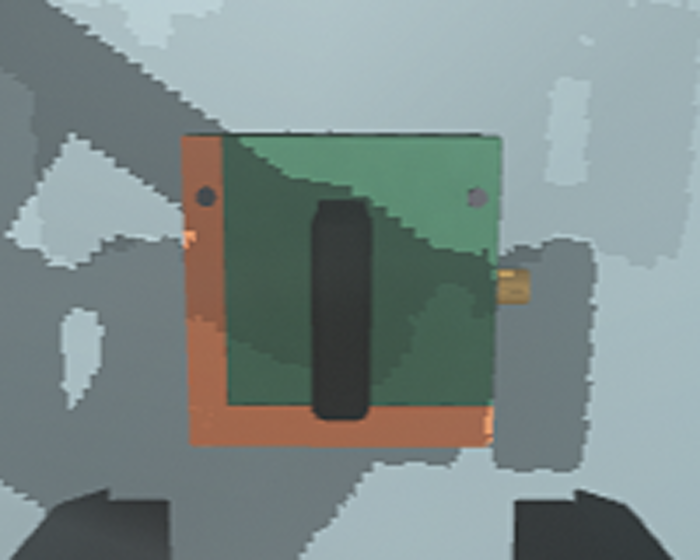

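play_rows:
  plan:
    - [[0, 0, 0], [0.9, 1, -40], 0.0]
    - [[0, 0, 0], [0.9, 1, -85], 0.0]
    - [[0, 0, 0], [0.9, 1, -120], 0.0]
    - [[0, 0, 0], [0.9, 1, -138], 0.0]
    - [[0, 0, 0], [0.9, 1, -148], 0.0]
    - [[0, 0, 0], [0.9, 1, -153], 0.0]
    - [[0, 0, 0], [0.9, 1, -155], 0.0]
    - [[0, 0, 0], [0.9, 1, -155], 0.0]

```text
time_s: 67.1
position: [0.5962, -0.1763, 0.0528]
eef_rot: [0.538, 0.458, 0.538, -0.459]
contact_force: [0.6, -0.1, -0.6]
finger_gap: 0.0439
```

play_rows:
  plan:
    - [[0, 0, 0], [0, 0, 0], -1]
    - [[0, 0, 0], [0, 0, 0], -1]
    - [[0, 0, 0], [0, 0, 0], -1]
    - [[0, 0, 0], [0, 0, 0], -1]
    - [[0, 0, 0], [0.1, -0.7, 0.8], -1]
    - [[0, 0, 0], [0.2, -1.8, 0.8], -1]
    - [[0, 0, 0], [0.3, -3, 0.8], -1]
    - [[0, 0, 0], [0.3, -3.4, 0.5], -1]

```text
time_s: 68.1
position: [0.5965, -0.1798, 0.0532]
eef_rot: [0.538, 0.458, 0.538, -0.459]
contact_force: [-0.4, 1.4, -0.4]
finger_gap: 0.014
```

play_rows:
  plan:
    - [[0, 0, 0], [0, 0, -0.5], -1]
    - [[0, 0, 0], [0, 0, -0.8], -1]
    - [[0, 0, 0], [0, 0, -0.8], 0.0]
    - [[0, 0, 0], [0, 0, -0.8], 0.0]
    - [[0, 0, 0], [0, 0, -0.8], 0.0]
    - [[0, 0, 0], [0, 0, 10], 0.0]
    - [[0, 0, 0], [0, 0, 40], 0.0]
    - [[0, 0, 0], [0, 0, 80], 0.0]

```text
time_s: 69.1
position: [0.5963, -0.1797, 0.1342]
eef_rot: [0.538, 0.458, 0.538, -0.459]
contact_force: [0.2, -0.6, 0.1]
finger_gap: 0.044
```

play_rows:
  plan:
    - [[0, 0, 0], [-10, 0, 40], 0.0]
    - [[0, 0, 0], [-40, 10, 80], 0.0]
    - [[0, 0, 0], [-40, 10, 80], 0.0]

```text
time_s: 69.47
position: [0.5561, -0.1696, 0.2183]
eef_rot: [0.54, 0.459, 0.536, -0.459]
contact_force: [-0.2, 0.4, -1.0]
finger_gap: 0.0441
```

Run:
```python
from h import *
st(); f=cam('wrist','w24.png')
print('cov',rect(f,.5955,-.179,.045,tol=.004),handle(f,.5955,-.178,.076))
P=cloud(f); m=(abs(P[...,2]-.045)<.006)&(abs(P[...,0]-.5965)<.04)&(abs(P[...,1]+.178)<.04)
q=P[m]; A=np.c_[q[:,:2]-[.5965,-.178],np.ones(len(q))]; print(np.linalg.lstsq(A,q[:,2],rcond=None)[0])
t=cam('top'); print('gc',rect(t,.594,-.181,.045),'yc',rect(t,.627,.016,.045),'bc',rect(t,.579,.207,.045))
cv2.imwrite('pics/c24.png',cv2.resize(f['pixels'][60:260,220:520],None,fx=2.6,fy=2.6,interpolation=cv2.INTER_CUBIC))
```

```text
t 69.475 tcp [ 556.1 -169.6  218.3] yaw_y 9.11 x [ 0.004 -0.004 -1.   ] F [-0.2  0.4 -1. ] gap 44.1
cov (np.int64(1368), array([ 596.9, -179. ]), array([80. , 79.5]), 9.0, np.float64(0.0452)) (np.int64(850), array([ 597.6, -178.5]), array([14. , 49.3]), 9.3)
[ 0.00042656 -0.00453364  0.0447744 ]
gc (np.int64(121), array([ 601.5, -168.2]), array([43.4, 42. ]), 64.1, np.float64(0.0452)) yc (np.int64(862), array([627.1,  16. ]), array([81. , 99.3]), 8.6, np.float64(0.0453)) bc (np.int64(1039), array([578.4, 206.9]), array([120.9,  79.5]), 83.7, np.float64(0.0453))
```

View pics/c24.png

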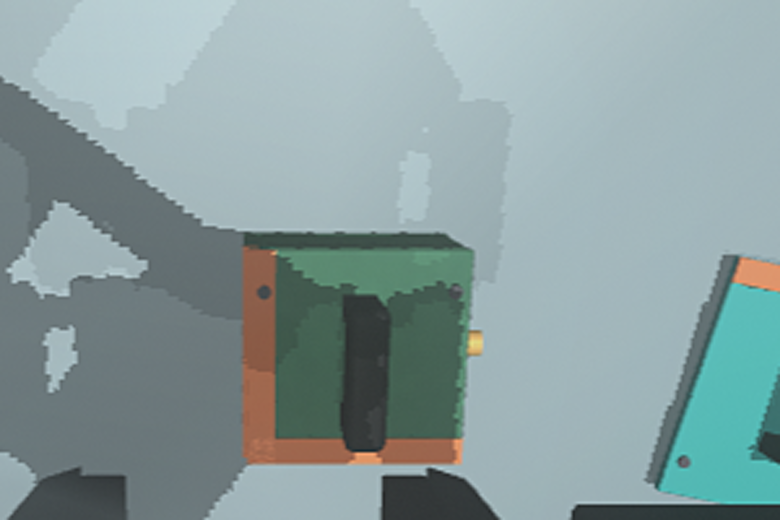

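Run:
```python
from h import *
s=cam('scene'); P=cloud(s); m=(abs(P[...,2]-.168)<.006)&(np.hypot(P[...,0]-.477,P[...,1]-.381)<.03); print(m.sum(),P[m].mean(0)); print(get_obs()['time_s'])
print(finish_job())
```

```text
105 [0.47914022 0.3800641  0.16709324]
69.625
the job is handed in; nothing more can be done
None
```

The job is handed in at 69.6 s. All three covers were on the bench, and each is now home on the unit of its own colour. I traced the strips in order, green, yellow, blue, and hung the probe back in its stand.

- **Tracing:** The tip was about 1 mm above the strips by calculation, moving at about 3.5 cm/s. That height comes from the stand height and the arm's reading, not from a contact test. Wrist force stayed at noise level throughout.
- **Covers:** Last checks put all three plate tops at 45 mm, flush with the unit edges. The green and yellow/blue positions in the top view also matched their units to within about 1 mm.
- **Green cover disturbance:** Some time after its strip was traced, the green cover shifted about 3 mm inside its play. I re-gripped it, slid it back flush, and the wrist camera confirmed it flat and centred. I did not repeat the green trace.
- **Probe and other objects:** The probe's top is at 167 mm, within 1 mm of where it started, upright in the tube. The spool, bottle, meter and turquoise look-alike were never approached and look unmoved in the last full views.
- **Camera disagreement:** The top and wrist cameras differ by about 2 mm in x and y. I corrected for this by comparing covers and units in the same view.

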